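Scan, load and start the free lane of a sample analyser

ROBOT

A 6-joint arm with a two-finger parallel gripper is mounted at the origin on the work surface. World frame = base frame: x ahead of the robot, y to its left, z up, the work surface at z = 0. Lengths are in mm, angles in rad, forces in N, time in s.
With the tool pointing down it reaches from about 350 to 775 mm from the base axis. Payload 7.3 kg.
Tool frame: the origin (TCP) lies at the very end of the fingers, on their centre line; the grasp point (between the pads) lies 19 mm behind it; z points along the fingers, y is the line along which they close (so a half turn about z gives the same grasp; the last joint's range is limited). The gripper opens to 92 mm and grips with 3 to 60 N. Pads are 19 mm wide; open, the fingers measure 130 mm over their backs; the gripper's body (75 mm by 190 mm) begins 47 mm behind the grasp point.
Start: joints at [-1.336, 0.342, 1.524, -0, 1.275, -0.146], TCP at [195.147, -487.408, 186.841] pointing down, gripper open.
Joint ranges: [-2.53, 2.53], [-0.77, 2.02], [0.04, 2.7], [-1, 4.14], [0.28, 2.66], [-3.11, 3.11]. Speed limits (rad/s): [2.57, 2.57, 3.14, 3.14, 3.14, 3.14].

INTERFACE

Orientations are given as [roll, pitch, yaw] about the fixed x, y, z axes, in that order (R = Rz(yaw) Ry(pitch) Rx(roll)).
In Python, from plant import get_obs, optics, ticket, finder gives the robot as it stands.
- The arm moves only by the tool send_rows, never from a script. Its arguments are lists of equal length, an entry for each row: "offset": the shift along the tool's x, y, z scaled (see below), a list of three; "delta_rot": the turn, a rotation vector about the tool's x, y, z scaled (see below), a list of three. In form: {"offset": [[dx, dy, dz], ...], "delta_rot": [[rx, ry, rz], ...]}. A call has 1 to 8 rows; each row is the pose to reach, as a shift and turn from the pose commanded when the call began, along the tool's axes at that moment, turning the shorter way round; what a row does not reach only later rows make up. The controller multiplies each number of a shift by 120 mm and each number of a turn by 360 degrees. A row lasts 1/8 s, in which the tool goes at most 62.5 mm and 10.7 degrees, less where a joint would pass 70% of its speed; a pose out of reach is approached as far as the arm can. A call with a number of a shift or a turn outside -1 to 1 is refused whole. A call with a gripper value outside its range is refused whole. "grip" is the opening, from 0 (shut) to 1 (fully open), set as the call begins (left out, the last holds). The fingers move at their own pace and stop on an object; the grip force is fixed at half the most. Time passes only in rows, so rows that repeat a pose let the fingers close. It gives the time, the measured TCP pose, the force, the opening and the grip force at its end, in the units of the state.
- get_obs(): the state, without advancing time (a new reading comes with each control period).
- optics.capture(name): name is "scene" or "top" or "wrist"; returns the picture (384x512x3 uint8, red, green, blue); there is no depth.
- optics.get_calibration(name): a dict with "fx", "fy", "cx", "cy" (pixels), "world_from_camera" (4x4, takes a point from camera to world coordinates). Camera axes: x right, y down, z forward; pixel columns grow to the right and rows downward; lengths in mm; the calibration is good to about 2 mm. A picture is of the moment at which its call begins: read the wrist's pose just before it. get_calibration takes no time and is no camera call; for the wrist camera it gives the pose at the moment of the call.
- ticket.close_job(): hands the job in; it is judged then, once.
Trained networks look in the newest picture that a camera, given by its name, has taken for a name from the list of things; names that differ only in an ending like _2 or _b are one class to them, and where a whole thing is asked for, a point or a joint stands for the part that bears it (a point fixed in the world has none). Each returns a list of dicts, best first, with "confidence" (0 to 1); they miss things now and then, are a little off and sometimes report something else, mostly with a low value. They report only what shows in the picture. A call takes as long as a camera call. They do not tell look-alikes from the thing itself.
- finder.boxes_of(target, camera): "box" ([left, top, right, bottom] in pixels, round what is visible of it).
- finder.silhouettes(target, camera): "region" (384x512 bool, what is visible of it) and "box" ([left, top, right, bottom] in pixels, round what is visible of it).
- finder.pinpoint(target, camera): "uv" ([column, row] in pixels: a listed point, or the origin of a listed thing).
The state is a dict: "time": time; "joint_positions": joint angles; "dq": joint speeds; "tau": joint torques, N m; "tool_pos": TCP position; "tcp_rot": TCP orientation; "contact_force": force on the tool from outside, world axes, zero at the start; "moment": the same for the moment, N m; "grip_width": finger opening in mm; "finger_force": force on a finger pad.
Only numpy, scipy, OpenCV 4.12 (cv2) and the standard library are available. Lean on these libraries where they do the work, as an engineer would, in place of code of your own. Each camera call takes 0.05 s, during which the arm holds its last target. There are 200 camera calls.

TASK

One lane of the analyser's loading deck is already full of pots; the other holds an empty tray. First pick up the hand scanner, aim its beam at the middle of the empty tray's bar-code label from roughly 5 to 12 cm away and hold it steady for about two seconds, then put it back on its stand the way it was. Then stand every specimen pot from the bench mat upright in the empty tray, and finally press the start button of that lane fully down and let it spring back, without pressing the full lane's button or disturbing the reagent bottle, beaker and tip box.

Things in the scene. Friction and masses are not known exactly. Their poses are not given: they have to be found in the camera images.
- deck: white loading deck, 370 x 280 mm, 30 mm high, fixed to the bench; origin on its underside, x runs along the lanes away from the buttons, y to the left; lanes lie at y = +65 mm (left) and -65 mm (right)
- free_tray: grey open tray fixed in one lane of the deck, 226 (x) x 58 x 14 mm; origin at the centre of its underside; floor 3 mm above it, walls 3 mm thick; a flange at its +x end carries a white bar-code label facing up. This one is empty at the start. Which lane it is in varies
- busy_tray: grey open tray fixed in one lane of the deck, 226 (x) x 58 x 14 mm; origin at the centre of its underside; floor 3 mm above it, walls 3 mm thick; a flange at its +x end carries a white bar-code label facing up. This one is full with four fixed specimen pots (tops 53 mm above its origin) and is to be left alone. Which lane it is in varies
- free_label (a point): centre of the empty tray's label (40 x 46 mm, white with black bars, facing up), 136 mm along +x from the tray's origin
- busy_label (a point): centre of the full tray's label, not to be scanned
- start_left (a joint): round push button, 28 mm across, on the deck's near edge, in line with the left (+y) lane; joint in m: 0 is up, 0.006 is fully down; springs back, about 5 N
- start_right (a joint): round push button, 28 mm across, on the deck's near edge, in line with the right (-y) lane; joint in m: 0 is up, 0.006 is fully down; springs back, about 5 N
- start_left_top (a point): centre of the left button's top face
- start_right_top (a point): centre of the right button's top face
- mat: thin grey bench mat 250 x 270 x 3 mm, fixed, on which the pots stand at the start; origin at the centre of its underside
- pot1: specimen pot: upright clear cylinder 40 mm across, 50 mm tall, with a white screw cap of the same width; origin at the centre of its underside; starts standing on the mat; three or four of pot1..pot4 are present
- pot2: specimen pot: upright clear cylinder 40 mm across, 50 mm tall, with a white screw cap of the same width; origin at the centre of its underside; starts standing on the mat; three or four of pot1..pot4 are present
- pot3: specimen pot: upright clear cylinder 40 mm across, 50 mm tall, with a white screw cap of the same width; origin at the centre of its underside; starts standing on the mat; three or four of pot1..pot4 are present
- pot4: specimen pot: upright clear cylinder 40 mm across, 50 mm tall, with a white screw cap of the same width; origin at the centre of its underside; starts standing on the mat; three or four of pot1..pot4 are present
- scanner: hand bar-code scanner, 160 g: straight grey grip 120 (x) x 34 (y) x 28 (z) mm with a head at its +x end bent 45 degrees downward; origin at the centre of the grip's underside; centre of mass about 18 mm along +x from it; head reaches to x = 105 mm and to 26 mm below the origin; head 44 mm wide
- scan_window (a point): centre of the scanner's window, at x 93.5, z -14.5 mm from the scanner's origin; its x axis is the beam, leaving the window 45 degrees below the grip's +x
- stand: fixed black scanner stand: foot 150 x 90 x 8 mm, and on it an upright block 80 (x) x 22 (y) mm, its flat top 48 mm above the origin, centred 5 mm behind it (-x); the scanner lies on the block with its origin above the stand's origin and its head to the stand's +x; origin on the underside
- reagent: amber bottle 56 mm across, 120 mm tall, bystander
- beaker: glass beaker 70 mm across, 80 mm tall, bystander
- tipbox: clear open box 80 x 110 x 50 mm, bystander
There are look-alikes about, which are no part of the job. What is shaped like the scanner but purple is not meant.

How it is judged:
By the outcome, as a careful person would: the job done as asked, in the order asked, and still so for the second after the job is handed in, with the robot touching nothing.
Of pot1, pot2, pot3, pot4 only 3 to 4 are there at a start; the rules pass over those that are not, and their reading is None.
At some moment in a run one of pot1, pot2, pot3, pot4 may be knocked a few centimetres aside while the robot is not near it.
It also fails if it takes over 200 s, if anything falls off the work surface, if the arm or the gripper's body presses on something with over 40 N, if the wrist force passes 120 N, or if a joint passes its speed limit or range.

## Working session

There is one attempt and no reset: what is moved stays moved. The work goes in short steps, Python scripts to look and compute and a tool call to move; the robot and the scene stay as the last step left them, time stands still between calls to the robot, and variables do not carry over. Pictures are saved under pics/ and viewed, at most 14 in all, crops included, and the job is handed in when it is done.

Besides the shell and the picture viewer there is one more tool, called after ">>>" by a JSON object that holds its "api" and its "payload", one argument or row to a line. send_rows: Moves the arm, as the interface text tells. Its arguments: {"type":"object","properties":{"offset":{"type":"array"},"delta_rot":{"type":"array"},"grip":{"type":"number"}},"required":["offset","delta_rot"]}

```bash
ls; mkdir -p pics; cat > h.py <<'E'
import numpy as np, cv2
from plant import get_obs, optics, ticket, finder
from scipy.spatial.transform import Rotation as R
def save(n,f,crop=None,s=1.5):
    im=optics.capture(n)
    if crop: im=im[crop[1]:crop[3],crop[0]:crop[2]]
    im=cv2.resize(im,None,fx=s,fy=s,interpolation=cv2.INTER_CUBIC)
    cv2.imwrite('pics/'+f,im[:,:,::-1])
def ray(n,uv,c=None):
    c=c or optics.get_calibration(n); T=np.array(c['world_from_camera'])
    d=T[:3,:3]@np.array([(uv[0]-c['cx'])/c['fx'],(uv[1]-c['cy'])/c['fy'],1]); return T[:3,3],d/np.linalg.norm(d)
def atz(n,uv,z,c=None):
    o,d=ray(n,uv,c); return o+d*(z-o[2])/d[2]
def tri(*rays):
    A=sum(np.eye(3)-np.outer(d,d) for o,d in rays); b=sum((np.eye(3)-np.outer(d,d))@o for o,d in rays)
    p=np.linalg.solve(A,b); return p,[round(float(np.linalg.norm(np.cross(p-o,d))),1) for o,d in rays]
def proj(n,p,c=None):
    c=c or optics.get_calibration(n); T=np.linalg.inv(np.array(c['world_from_camera'])); q=T[:3,:3]@np.array(p)+T[:3,3]
    return [round(float(c['fx']*q[0]/q[2]+c['cx']),1),round(float(c['fy']*q[1]/q[2]+c['cy']),1)]
E
python3 - <<'E'
from h import *
np.set_printoptions(precision=1,suppress=True)
o=get_obs(); print(o)
save('scene','s0.png'); save('top','t0.png')
for n in('scene','top'):
    c=optics.get_calibration(n); print(n,c['fx'],np.array(c['world_from_camera']))
    for t in ['deck','free_tray','busy_tray','free_label','busy_label','start_left_top','start_right_top','mat','pot1','scanner','scan_window','stand','reagent','beaker','tipbox']:
        print(t,[(np.round(r['uv']).astype(int).tolist(),round(float(r['confidence']),2)) for r in finder.pinpoint(t,n)][:8])
E
```

```text
pics
{'time': 0.0, 'joint_positions': array([-1.3,  0.3,  1.5,  0. ,  1.3, -0.1]), 'dq': array([0., 0., 0., 0., 0., 0.]), 'tau': array([ -0. , -43.1, -24.4,   0.1,   0.1,  -0. ]), 'tool_pos': array([ 195. , -486.9,  186.1]), 'tcp_rot': array([-3.1, -0. ,  0.4]), 'contact_force': array([-0. ,  0. , -0.6]), 'moment': array([0.1, 0. , 0. ]), 'finger_force': 0.0, 'grip_width': 91.74002955776157}
scene 461.44030368917834 [[   0.4    0.7   -0.6 1278.3]
 [   0.9   -0.3    0.2 -201.3]
 [  -0.    -0.6   -0.8 1097. ]
 [   0.     0.     0.     1. ]]
deck [([254, 221], 0.7)]
free_tray [([276, 206], 0.96)]
busy_tray [([230, 218], 0.94), ([215, 176], 0.58)]
free_label [([292, 245], 0.67)]
busy_label [([337, 176], 0.45)]
start_left_top [([257, 161], 0.64)]
start_right_top [([172, 305], 0.67), ([216, 172], 0.55)]
mat [([115, 240], 0.7)]
pot1 [([137, 246], 0.75), ([87, 268], 0.68), ([232, 220], 0.56), ([133, 215], 0.49)]
scanner [([306, 106], 0.94), ([420, 186], 0.9), ([337, 145], 0.77), ([389, 137], 0.64)]
scan_window [([412, 154], 0.86), ([394, 189], 0.79), ([336, 173], 0.75), ([291, 123], 0.74)]
s
[... 443 characters left out ...]
134], 0.72)]
busy_label [([359, 258], 0.73), ([288, 130], 0.56), ([286, 174], 0.35)]
start_left_top [([243, 216], 0.39)]
start_right_top [([175, 153], 0.65), ([285, 220], 0.6), ([251, 136], 0.26)]
mat [([382, 195], 0.96), ([401, 172], 0.61), ([239, 216], 0.57)]
pot1 [([249, 174], 0.73), ([359, 218], 0.62), ([399, 170], 0.49), ([364, 178], 0.49)]
scanner [([113, 213], 0.8), ([119, 156], 0.74), ([174, 216], 0.64), ([171, 283], 0.55)]
scan_window [([184, 189], 0.95), ([152, 158], 0.92), ([193, 260], 0.59), ([108, 188], 0.55)]
stand [([175, 217], 0.65)]
reagent [([345, 128], 0.84)]
beaker [([175, 155], 0.69), ([177, 218], 0.41)]
tipbox [([359, 261], 0.96), ([263, 172], 0.53), ([288, 131], 0.38)]
```

View pics/s0.png

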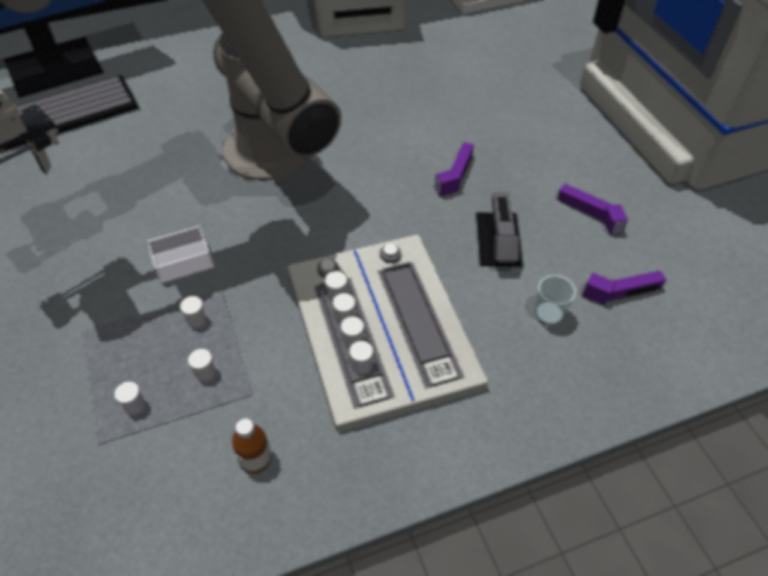

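View pics/t0.png

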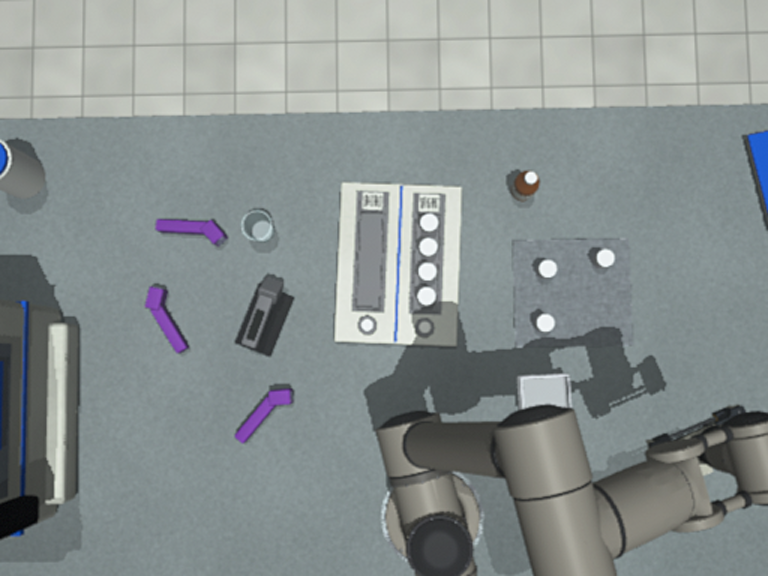

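Pictures: the grey scanner is on its black stand at scene (337,152) and top (177,208). The look-alikes are the three purple ones at scene (305,112), (395,137), (416,190), which are top (176,277), (127,152), (112,212). I choose the grey one on the stand. The free lane is the left one (top 247,184), and three pots stand on the mat at top (365,179), (403,172), (363,215).

```bash
python3 - <<'E'
from h import *
np.set_printoptions(precision=1,suppress=True)
P={'scanner':((174,216),(337,145)),'win':((184,189),(336,173)),'flabel':((247,134),(292,245)),'ftray':((248,175),(276,206)),'lbtn':((243.5,216),(260,163)),'pota':((364,178),(137,246)),'potb':((403,172),(87,268)),'potc':((363,215),(133,214)),'blabel':((286,135),(246,260)),'stand':((175,217),(330,159))}
for k,(t,s) in P.items():
    print(k,*tri(ray('top',t),ray('scene',s)))
c=optics.get_calibration('wrist'); o=get_obs()
T=np.eye(4);T[:3,:3]=R.from_euler('xyz',o['tcp_rot']).as_matrix();T[:3,3]=o['tool_pos']
print(c['fx'],c['cx'],c['cy']); print(np.linalg.inv(T)@np.array(c['world_from_camera'])); print(T)
E
```

```text
scanner [444.1 384.3  56. ] [8.4, 8.4]
win [533.8 346.1  38.2] [0.9, 0.9]
flabel [718.8 124.3  41.3] [2.8, 2.8]
ftray [579.9 129.2  35.4] [3.9, 3.9]
lbtn [436.4 141.   63.2] [0.6, 0.6]
pota [ 563.4 -268.5   26.3] [4.3, 4.3]
potb [ 581.8 -403.7   24.7] [3.7, 3.7]
potc [ 437.9 -261.7    4.9] [8.0, 8.0]
blabel [714.8  -7.4  37.4] [0.0, 0.0]
stand [439.8 383.6 -11.9] [1.7, 1.7]
289.1368106674583 252.4451360575419 192.17876830348817
[[  -0.    -1.    -0.2   65.2]
 [   1.    -0.    -0.     0.2]
 [   0.    -0.2    1.  -196. ]
 [   0.     0.     0.     1. ]]
[[   0.9    0.4    0.   195.1]
 [   0.4   -0.9   -0.  -487.4]
 [  -0.     0.    -1.   186.8]
 [   0.     0.     0.     1. ]]
```

```bash
cat > plan.py <<'E'
# plan(waypoints): each (x,y,z,yaw[,tilt]) of TCP in mm/rad, prints calls; tool pointing down (tilt about tool y)
from h import *
import json
def rot(yaw,tilt=0): return R.from_euler('z',yaw)*R.from_euler('x',np.pi)*R.from_euler('y',tilt)
def plan(wps,start=None,vmax=58.,amax=10.0,settle=1):
    o=get_obs()
    p,r=(np.array(o['tool_pos']),R.from_euler('xyz',o['tcp_rot'])) if start is None else start
    k=0
    for w in wps:
        tp,tr=np.array(w[:3],float),rot(w[3],w[4] if len(w)>4 else 0)
        n=1
        while True:
            d=r.inv().apply(tp-p)/n; a=(r.inv()*tr).as_rotvec()/n
            rows=int(np.ceil(max(np.linalg.norm(d)/vmax,np.degrees(np.linalg.norm(a))/amax)))
            if np.abs(d).max()<100/(1 if n==1 else 1.1) and rows<=7: break
            n+=1
        d0=tp-p; a0=(r.inv()*tr).as_rotvec(); r0=r; p0=p
        for i in range(1,n+1):
            ti=p0+d0*i/n; ri=r0*R.from_rotvec(a0*i/n)
            off=np.round(r.inv().apply(ti-p)/120,3); dr=np.round(np.degrees((r.inv()*ri).as_rotvec())/360,4)
            p=p+r.apply(off*120); r=r*R.from_rotvec(np.radians(dr*360)); k+=1
            N=max(1,int(np.ceil(max(np.linalg.norm(off*120)/vmax,np.degrees(np.linalg.norm(np.radians(dr*360)))/amax))))+(settle if i==n else 0)
            print(k,'n=%d'%N,(off+0).tolist(),(dr+0).tolist(),'->',p.round(0).tolist())
    return p,r
E
python3 - <<'E'
from plan import *
plan([(380,-290,260,0.9),(480,-20,280,1.9),(430,250,280,2.6),(480,360,240,2.74)])
E
```

```text
1 n=2 [0.681, -0.318, -0.203] [0.0, 0.0, -0.0275] -> [257.0, -422.0, 211.0]
2 n=2 [0.725, -0.197, -0.204] [0.0, 0.0, -0.0276] -> [318.0, -356.0, 236.0]
3 n=3 [0.748, -0.068, -0.203] [0.0, 0.0, -0.0275] -> [380.0, -290.0, 260.0]
4 n=2 [0.57, -0.187, -0.042] [0.0, 0.0, -0.0398] -> [405.0, -222.0, 265.0]
5 n=2 [0.598, -0.039, -0.041] [0.0, 0.0, -0.0398] -> [430.0, -155.0, 270.0]
6 n=2 [0.59, 0.109, -0.042] [0.0, 0.0, -0.0398] -> [455.0, -88.0, 275.0]
7 n=3 [0.544, 0.252, -0.042] [0.0, 0.0, -0.0398] -> [480.0, -20.0, 280.0]
8 n=2 [0.755, 0.111, 0.0] [0.0, 0.0, -0.0371] -> [463.0, 70.0, 280.0]
9 n=2 [0.708, 0.283, 0.0] [0.0, 0.0, -0.0372] -> [447.0, 160.0, 280.0]
10 n=3 [0.624, 0.439, 0.0] [0.0, 0.0, -0.0371] -> [430.0, 250.0, 280.0]
11 n=2 [0.058, 0.5, 0.167] [0.0, 0.0, -0.0111] -> [455.0, 305.0, 260.0]
12 n=3 [0.023, 0.503, 0.166] [0.0, 0.0, -0.0112] -> [480.0, 360.0, 240.0]
```

```bash
sed -i 's/<100\/(1 if n==1 else 1.1)/<(119 if n==1 else 112)/' plan.py; python3 - <<'E'
from plan import *
plan([(400,-260,260,0.9),(480,30,280,2.1),(470,350,250,2.74)])
E
```

```text
1 n=2 [0.763, -0.375, -0.203] [0.0, 0.0, -0.0275] -> [263.0, -412.0, 211.0]
2 n=2 [0.816, -0.238, -0.204] [0.0, 0.0, -0.0276] -> [332.0, -336.0, 236.0]
3 n=3 [0.845, -0.094, -0.203] [0.0, 0.0, -0.0275] -> [400.0, -260.0, 260.0]
4 n=3 [0.769, -0.327, -0.056] [0.0, 0.0, -0.0637] -> [427.0, -163.0, 267.0]
5 n=3 [0.836, -0.001, -0.055] [0.0, 0.0, -0.0636] -> [453.0, -67.0, 273.0]
6 n=4 [0.77, 0.324, -0.056] [0.0, 0.0, -0.0637] -> [480.0, 30.0, 280.0]
7 n=2 [0.781, 0.425, 0.083] [0.0, 0.0, -0.034] -> [477.0, 137.0, 270.0]
8 n=2 [0.674, 0.58, 0.084] [0.0, 0.0, -0.0339] -> [473.0, 243.0, 260.0]
9 n=3 [0.536, 0.71, 0.083] [0.0, 0.0, -0.034] -> [470.0, 350.0, 250.0]
```

>>> {"api": "send_rows", "payload": {
  "offset": [
    [0.763, -0.375, -0.203],
    [0.763, -0.375, -0.203],
    [0.763, -0.375, -0.203]
  ],
  "delta_rot": [
    [0, 0, -0.0275],
    [0, 0, -0.0275],
    [0, 0, -0.0275]
  ]
}}

```text
time: 1.98
tool_pos: [265.1, -410.3, 212.2]
tcp_rot: [3.14, -0.0, 0.557]
contact_force: [0.2, -0.8, 0.0]
grip_width: 92.1
finger_force: 0.0
```

>>> {"api": "send_rows", "payload": {
  "offset": [
    [0.816, -0.238, -0.204],
    [0.816, -0.238, -0.204],
    [0.816, -0.238, -0.204]
  ],
  "delta_rot": [
    [0, 0, -0.0276],
    [0, 0, -0.0276],
    [0, 0, -0.0276]
  ]
}}

```text
time: 2.35
tool_pos: [332.9, -335.2, 236.3]
tcp_rot: [3.14, 0.0, 0.73]
contact_force: [-0.4, -0.7, -0.5]
grip_width: 92.0
finger_force: 0.0
```

>>> {"api": "send_rows", "payload": {
  "offset": [
    [0.845, -0.094, -0.203],
    [0.845, -0.094, -0.203],
    [0.845, -0.094, -0.203]
  ],
  "delta_rot": [
    [0, 0, -0.0275],
    [0, 0, -0.0275],
    [0, 0, -0.0275]
  ]
}}

```text
time: 2.72
tool_pos: [400.8, -260.0, 260.2]
tcp_rot: [3.141, 0.0, 0.902]
contact_force: [0.2, -0.5, -0.4]
grip_width: 91.9
finger_force: 0.0
```

>>> {"api": "send_rows", "payload": {
  "offset": [
    [0.769, -0.327, -0.056],
    [0.769, -0.327, -0.056],
    [0.769, -0.327, -0.056],
    [0.769, -0.327, -0.056]
  ],
  "delta_rot": [
    [0, 0, -0.0637],
    [0, 0, -0.0637],
    [0, 0, -0.0637],
    [0, 0, -0.0637]
  ]
}}

```text
time: 3.22
tool_pos: [426.0, -165.0, 266.2]
tcp_rot: [-3.141, 0.001, 1.297]
contact_force: [-0.2, 0.1, 0.6]
grip_width: 91.4
finger_force: 0.0
```

>>> {"api": "send_rows", "payload": {
  "offset": [
    [0.836, 0, -0.055],
    [0.836, 0, -0.055],
    [0.836, 0, -0.055],
    [0.836, 0, -0.055]
  ],
  "delta_rot": [
    [0, 0, -0.0636],
    [0, 0, -0.0636],
    [0, 0, -0.0636],
    [0, 0, -0.0636]
  ]
}}

```text
time: 3.72
tool_pos: [453.2, -68.3, 272.9]
tcp_rot: [-3.141, 0.001, 1.696]
contact_force: [0.1, -0.8, 0.7]
grip_width: 91.6
finger_force: 0.0
```

>>> {"api": "send_rows", "payload": {
  "offset": [
    [0.77, 0.324, -0.056],
    [0.77, 0.324, -0.056],
    [0.77, 0.324, -0.056],
    [0.77, 0.324, -0.056]
  ],
  "delta_rot": [
    [0, 0, -0.0637],
    [0, 0, -0.0637],
    [0, 0, -0.0637],
    [0, 0, -0.0637]
  ]
}}

```text
time: 4.22
tool_pos: [480.0, 28.3, 279.7]
tcp_rot: [-3.141, 0.0, 2.096]
contact_force: [0.2, -0.5, -0.9]
grip_width: 91.5
finger_force: 0.0
```

>>> {"api": "send_rows", "payload": {
  "offset": [
    [0.781, 0.425, 0.083],
    [0.781, 0.425, 0.083],
    [0.781, 0.425, 0.083]
  ],
  "delta_rot": [
    [0, 0, -0.034],
    [0, 0, -0.034],
    [0, 0, -0.034]
  ]
}}

```text
time: 4.6
tool_pos: [476.5, 137.1, 269.6]
tcp_rot: [-3.141, -0.001, 2.313]
contact_force: [0.5, -0.8, -0.2]
grip_width: 92.0
finger_force: 0.0
```

>>> {"api": "send_rows", "payload": {
  "offset": [
    [0.674, 0.58, 0.084],
    [0.674, 0.58, 0.084],
    [0.674, 0.58, 0.084]
  ],
  "delta_rot": [
    [0, 0, -0.034],
    [0, 0, -0.034],
    [0, 0, -0.034]
  ]
}}

```text
time: 4.97
tool_pos: [473.6, 243.3, 259.3]
tcp_rot: [-3.141, -0.0, 2.527]
contact_force: [-0.5, -0.1, 0.0]
grip_width: 91.7
finger_force: 0.0
```

>>> {"api": "send_rows", "payload": {
  "offset": [
    [0.536, 0.71, 0.083],
    [0.536, 0.71, 0.083],
    [0.536, 0.71, 0.083],
    [0.536, 0.71, 0.083]
  ],
  "delta_rot": [
    [0, 0, -0.034],
    [0, 0, -0.034],
    [0, 0, -0.034],
    [0, 0, -0.034]
  ]
}}

```text
time: 5.48
tool_pos: [471.0, 347.7, 250.1]
tcp_rot: [-3.141, 0.001, 2.738]
contact_force: [-1.2, -0.4, -0.1]
grip_width: 91.7
finger_force: 0.0
```

```bash
python3 - <<'E'
from h import *
np.set_printoptions(precision=1,suppress=True)
c=optics.get_calibration('wrist'); save('wrist','w1.png',s=1.2)
for t in ['scanner','scan_window','stand']:
    print(t,[(np.round(r['uv'],1).tolist(),round(float(r['confidence']),2),atz('wrist',r['uv'],48,c)) for r in finder.pinpoint(t,'wrist')])
E
```

```text
scanner [([430.9, 220.2], 0.95, array([643.9, 555.5,  48. ])), ([403.4, 77.1], 0.77, array([439.1, 572.8,  48. ])), ([268.7, 139.6], 0.58, array([444.1, 382.8,  48. ]))]
scan_window [([367.0, 227.6], 0.94, array([618.3, 466.6,  48. ])), ([444.0, 129.7], 0.77, array([524.9, 604.6,  48. ])), ([173.3, 42.9], 0.57, array([286.1, 318.3,  48. ])), ([271.9, 201.8], 0.56, array([527.1, 353.5,  48. ]))]
stand [([266.3, 133.5], 0.64, array([435.3, 382.9,  48. ]))]
```

View pics/w1.png

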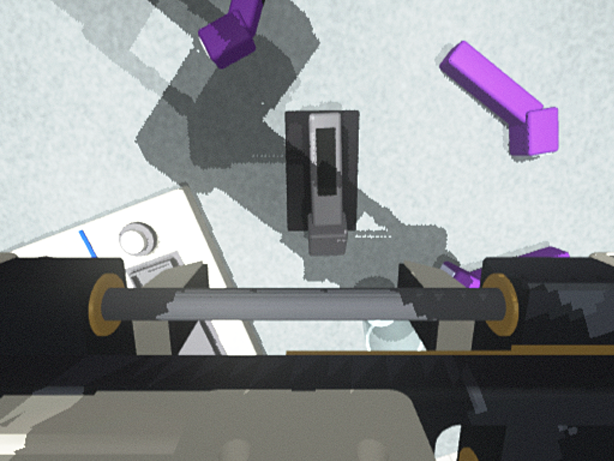

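The wrist view shows the grey scanner lying on the black stand at about (268,150) native. The purple look-alikes are at (190,35), (415,80) and (430,220), well apart, so the choice stands. I take a second place for height.

>>> {"api": "send_rows", "payload": {
  "offset": [
    [0, 0.7, 0],
    [0, 0.7, 0],
    [0, 0.7, 0],
    [0, 0.7, 0]
  ],
  "delta_rot": [
    [0, 0, 0],
    [0, 0, 0],
    [0, 0, 0],
    [0, 0, 0]
  ]
}}

```text
time: 6.18
tool_pos: [502.8, 426.2, 250.2]
tcp_rot: [-3.141, 0.0, 2.74]
contact_force: [-0.6, 0.5, 0.3]
grip_width: 92.0
finger_force: 0.0
```

```bash
python3 - <<'E'
from h import *
import pickle
np.set_printoptions(precision=1,suppress=True)
c=optics.get_calibration('wrist'); im=optics.capture('wrist')
for t in ['scanner','scan_window','stand']:
    print(t,[(np.round(r['uv'],1).tolist(),round(float(r['confidence']),2),atz('wrist',r['uv'],48,c)) for r in finder.pinpoint(t,'wrist')])
for t in ['scanner','stand']:
    print(t,[(np.round(r['box']).tolist(),round(float(r['confidence']),2)) for r in finder.silhouettes(t,'wrist')])
pickle.dump((c,im),open('w2.pkl','wb'))
cr=im[70:240,130:300]; cv2.imwrite('pics/w2.png',cv2.resize(cr,None,fx=3.5,fy=3.5,interpolation=cv2.INTER_CUBIC)[:,:,::-1])
E
```

```text
scanner [([373.1, 220.4], 0.94, array([642.7, 557.1,  48. ])), ([341.2, 79.4], 0.75, array([441.5, 576.7,  48. ])), ([206.0, 141.7], 0.63, array([445. , 381.8,  48. ]))]
scan_window [([111.0, 45.8], 0.96, array([290.1, 322.8,  48. ])), ([215.6, 206.3], 0.82, array([533.4, 355.2,  48. ])), ([383.8, 129.3], 0.81, array([523.9, 609.1,  48. ])), ([313.0, 228.0], 0.7, array([619.5, 472.6,  48. ]))]
stand [([208.9, 138.2], 0.91, array([442.3, 387.4,  48. ]))]
scanner [([309.0, 36.0, 404.0, 132.0], 0.96), ([186.0, 97.0, 231.0, 217.0], 0.77), ([99.0, 0.0, 160.0, 63.0], 0.7), ([310.0, 208.0, 417.0, 240.0], 0.59)]
stand [([176.0, 93.0, 243.0, 194.0], 0.88)]
```

View pics/w2.png

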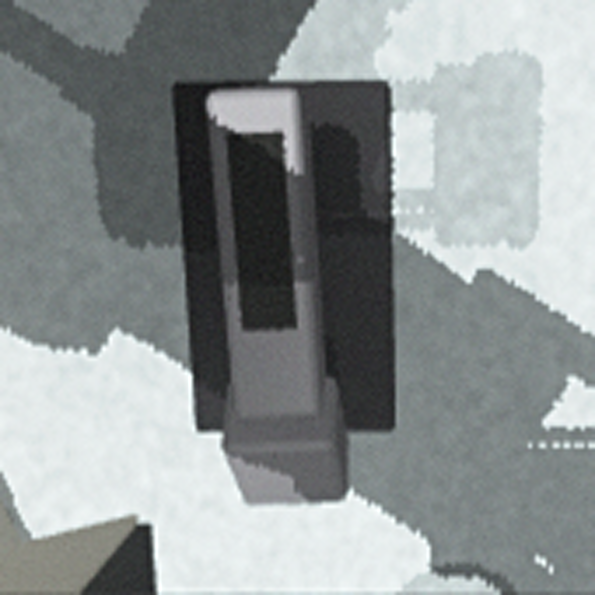

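The crop shows the grip's top face with corners at (207,92), (299,90), (237,417), (318,415), and the foot corners at (173,83), (389,80), (197,430), (394,430). Next I project them and compare with the given sizes.

```bash
python3 - <<'E'
from h import *
import pickle
np.set_printoptions(precision=1,suppress=True)
c,im=pickle.load(open('w2.pkl','rb'))
f=lambda x,y,z: atz('wrist',(130+(x-1.25)/3.5,70+(y-1.25)/3.5),z,c)[:2]
def box(pts,z):
    a,b,d,e=[f(*p,z) for p in pts]; ax=((d+e)-(a+b))/2
    print(z,'ctr',(a+b+d+e)/4,'len',np.linalg.norm(ax),'w',np.linalg.norm(a-b),np.linalg.norm(d-e),'yaw',np.arctan2(ax[1],ax[0]))
box([(173,83),(389,80),(197,430),(394,430)],8)
box([(173,83),(389,80),(197,430),(394,430)],2)
for z in (70,76,82): box([(207,92),(299,90),(237,417),(318,415)],z)
print(f(228,136,76),f(283,134,76),f(243,328,76),f(297,326,76))
# two-view triangulation of pinpoints using box centre? origin & window
print(im.shape)
T=np.array(c['world_from_camera']); 
off=np.array([502.8-471.0,426.2-347.7,0.1]); c1=dict(c); T1=T.copy(); T1[:3,3]-=off; c1['world_from_camera']=T1
for a,b in (((268.7,139.6),(206,141.7)),((271.9,201.8),(215.6,206.3)),((345/1.2,115/1.2),(130+299/3.5,70+90/3.5)),((308/1.2,114/1.2),(130+207/3.5,70+92/3.5))): print(tri(ray('',a,c1),ray('',b,c)))
E
```

```text
8 ctr [452.9 381.2] len 147.75021803527022 w 88.82598190590696 87.99322705430937 yaw -0.39483154264930004
2 ctr [453.1 380.3] len 149.77339065904368 w 90.04229344345697 89.19813551685576 yaw -0.39483154264930015
70 ctr [447.1 383.9] len 118.21284679540078 w 32.568666842830616 30.991845909512094 yaw -0.3662958531964231
76 ctr [447.1 385. ] len 116.32734330194249 w 32.049194240874535 30.497523715984 yaw -0.36629585319642305
82 ctr [447.  386.1] len 114.44183980848425 w 31.52972163891854 30.003201522455814 yaw -0.3662958531964229
[402.9 391.3] [409.9 409.4] [466.3 366.7] [473.4 385.3]
(384, 512, 3)
(array([444.4, 382.5,  50.8]), [0.6, 0.6])
(array([534.7, 352.1,  30.9]), [2.7, 2.7])
(array([401.6, 421.7,  89. ]), [0.8, 0.8])
(array([385.7, 389.4,  65.2]), [0.0, 0.0])
```

```bash
python3 - <<'E'
from plan import *
plan([(459.5,378.8,130,2.772),(459.5,378.8,43,2.772)])
E
```

```text
1 n=2 [0.088, -0.255, 0.502] [0.0, 0.0, -0.0025] -> [481.0, 403.0, 190.0]
2 n=3 [0.092, -0.253, 0.502] [0.0001, 0.0001, -0.0026] -> [460.0, 379.0, 130.0]
3 n=3 [0.0, 0.0, 0.725] [0.0, 0.0, 0.0] -> [459.0, 379.0, 43.0]
```

>>> {"api": "send_rows", "payload": {
  "offset": [
    [0.088, -0.255, 0.502],
    [0.088, -0.255, 0.502],
    [0.088, -0.255, 0.502]
  ],
  "delta_rot": [
    [0, 0, -0.0025],
    [0, 0, -0.0025],
    [0, 0, -0.0025]
  ]
}}

```text
time: 6.85
tool_pos: [482.2, 403.9, 191.2]
tcp_rot: [3.14, 0.001, 2.756]
contact_force: [1.5, 0.0, 1.1]
grip_width: 91.7
finger_force: 0.0
```

>>> {"api": "send_rows", "payload": {
  "offset": [
    [0.092, -0.253, 0.502],
    [0.092, -0.253, 0.502],
    [0.092, -0.253, 0.502],
    [0.092, -0.253, 0.502]
  ],
  "delta_rot": [
    [0, 0, -0.0026],
    [0, 0, -0.0026],
    [0, 0, -0.0026],
    [0, 0, -0.0026]
  ]
}}

```text
time: 7.35
tool_pos: [462.4, 381.3, 132.5]
tcp_rot: [3.136, 0.004, 2.773]
contact_force: [0.1, 0.2, 0.3]
grip_width: 91.7
finger_force: 0.0
```

```bash
python3 - <<'E'
from plan import *
print(get_obs()['tool_pos'],get_obs()['tcp_rot'])
plan([(459.5,378.8,43,2.772)])
E
```

```text
[462.38849382 381.25828521 132.51069217] [3.13615968 0.00406994 2.77270863]
1 n=3 [0.018, -0.032, 0.746] [0.0009, 0.0006, 0.0001] -> [460.0, 379.0, 43.0]
```

>>> {"api": "send_rows", "payload": {
  "offset": [
    [0, 0, 0],
    [0, 0, 0]
  ],
  "delta_rot": [
    [0, 0, 0],
    [0, 0, 0]
  ]
}}

```text
time: 7.6
tool_pos: [460.1, 379.7, 130.3]
tcp_rot: [3.14, 0.001, 2.773]
contact_force: [-0.3, -1.0, -0.0]
grip_width: 91.6
finger_force: 0.0
```

Settled (the tool lags a row or two). Now I descend and grip.

>>> {"api": "send_rows", "payload": {
  "offset": [
    [-0.001, -0.008, 0.2],
    [-0.001, -0.008, 0.4],
    [-0.001, -0.008, 0.55],
    [-0.001, -0.008, 0.65],
    [-0.001, -0.008, 0.727],
    [-0.001, -0.008, 0.727],
    [-0.001, -0.008, 0.727]
  ],
  "delta_rot": [
    [0, 0, 0],
    [0, 0, 0],
    [0, 0, 0],
    [0, 0, 0],
    [0, 0, 0],
    [0, 0, 0],
    [0, 0, 0]
  ]
}}

```text
time: 8.48
tool_pos: [459.6, 378.6, 42.9]
tcp_rot: [3.141, 0.001, 2.773]
contact_force: [0.3, -0.0, -0.1]
grip_width: 91.6
finger_force: 0.0
```

>>> {"api": "send_rows", "payload": {
  "offset": [
    [0, 0, 0],
    [0, 0, 0],
    [0, 0, 0],
    [0, 0, 0],
    [0, 0, 0],
    [0, 0, 0],
    [0, 0, 0],
    [0, 0, 0]
  ],
  "delta_rot": [
    [0, 0, 0],
    [0, 0, 0],
    [0, 0, 0],
    [0, 0, 0],
    [0, 0, 0],
    [0, 0, 0],
    [0, 0, 0],
    [0, 0, 0]
  ],
  "grip": 0.2
}}

```text
time: 9.48
tool_pos: [459.3, 378.3, 42.3]
tcp_rot: [-3.142, 0.0, 2.773]
contact_force: [0.3, 0.2, 0.2]
grip_width: 19.7
finger_force: 0.0
```

```bash
python3 - <<'E'
from h import *
c=optics.get_calibration('wrist'); save('wrist','w3.png',crop=(100,0,400,384),s=1.5); save('scene','s3.png',crop=(260,90,420,220),s=4)
E
```

```text
(no output)
```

View pics/w3.png

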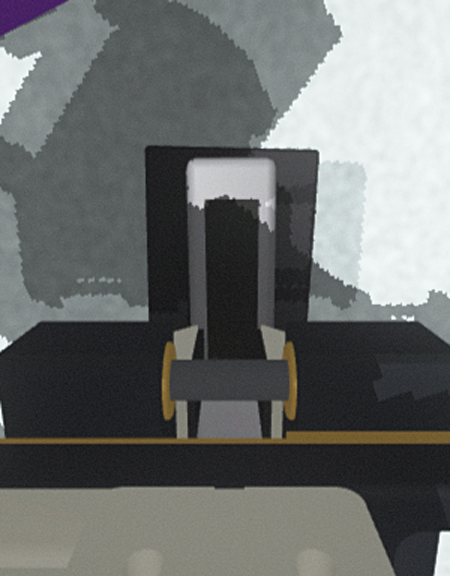

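View pics/s3.png

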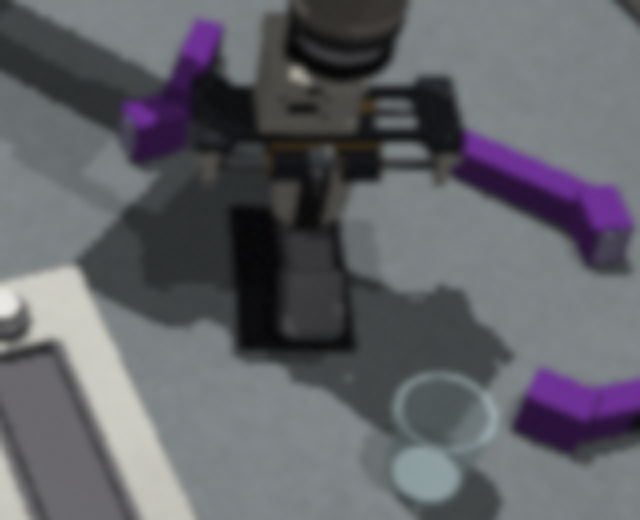

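>>> {"api": "send_rows", "payload": {
  "offset": [
    [0, 0, 0],
    [0, 0, 0],
    [0, 0, 0],
    [0, 0, 0]
  ],
  "delta_rot": [
    [0, 0, 0],
    [0, 0, 0],
    [0, 0, 0],
    [0, 0, 0]
  ],
  "grip": 0.2
}}

```text
time: 10.07
tool_pos: [459.2, 378.3, 42.3]
tcp_rot: [-3.141, 0.0, 2.773]
contact_force: [-0.4, -0.3, 0.3]
grip_width: 18.4
finger_force: 0.0
```

```bash
python3 - <<'E'
from h import *
o=get_obs(); Rt=R.from_euler('xyz',o['tcp_rot']); p=o['tool_pos']
s=lambda q:[round((a-b)*4) for a,b in zip(proj('scene',q),(260,90))]
for d in [(0,0,0),(0,20,0),(0,-20,0),(0,20,-19),(0,-20,-19),(0,20,-40),(0,-20,-40)]: print('tool',d,s(p+Rt.apply(d)))
S=np.array([445.5,384.2,48]); Rs=R.from_euler('z',-.37)
for d in [(-60,-17,28),(-60,17,28),(60,-17,28),(60,17,28),(14,-17,0),(14,17,0),(14,-17,28),(14,17,28),(105,0,-20),(60,22,0),(60,-22,0)]: print('scanner',d,s(S+Rs.apply(d)))
w=lambda q:[round((a-b)*1.5) for a,b in zip(proj('wrist',q),(100,0))]
for d in [(0,0,0),(0,9,0),(0,9,-19),(0,9,-40),(9,9,0)]: print('w tool',d,w(p+Rt.apply(d)))
for d in [(-60,-17,28),(-60,17,28),(60,-17,28),(60,17,28),(14,-17,28),(14,17,28)]: print('w scanner',d,w(S+Rs.apply(d)))
E
```

```text
tool (0, 0, 0) [296, 248]
tool (0, 20, 0) [322, 248]
tool (0, -20, 0) [271, 248]
tool (0, 20, -19) [326, 232]
tool (0, -20, -19) [274, 232]
tool (0, 20, -40) [330, 213]
tool (0, -20, -40) [278, 212]
scanner (-60, -17, 28) [272, 149]
scanner (-60, 17, 28) [315, 149]
scanner (60, -17, 28) [287, 262]
scanner (60, 17, 28) [332, 262]
scanner (14, -17, 0) [276, 242]
scanner (14, 17, 0) [320, 243]
scanner (14, -17, 28) [281, 217]
scanner (14, 17, 28) [326, 218]
scanner (105, 0, -20) [307, 350]
scanner (60, 22, 0) [334, 287]
scanner (60, -22, 0) [275, 287]
w tool (0, 0, 0) [229, 321]
w tool (0, 9, 0) [248, 321]
w tool (0, 9, -19) [250, 335]
w tool (0, 9, -40) [253, 354]
w tool (9, 9, 0) [248, 303]
w scanner (-60, -17, 28) [183, 151]
w scanner (-60, 17, 28) [278, 151]
w scanner (60, -17, 28) [190, 447]
w scanner (60, 17, 28) [270, 447]
w scanner (14, -17, 28) [188, 345]
w scanner (14, 17, 28) [273, 345]
```

>>> {"api": "send_rows", "payload": {
  "offset": [
    [0, 0, 0],
    [0, 0, 0],
    [0, 0, 0],
    [0, 0, 0]
  ],
  "delta_rot": [
    [0, 0, 0],
    [0, 0, 0],
    [0, 0, 0],
    [0, 0, 0]
  ],
  "grip": 0
}}

```text
time: 10.58
tool_pos: [459.3, 378.3, 42.3]
tcp_rot: [3.142, 0.0, 2.773]
contact_force: [0.1, 0.8, 0.8]
grip_width: 0.8
finger_force: 0.0
```

```bash
python3 - <<'E'
from h import *
a=optics.capture('wrist')[180:300,170:330]; b=optics.capture('scene')[120:180,310:370]
a=cv2.resize(a,(640,480),interpolation=cv2.INTER_CUBIC)
cv2.imwrite('pics/w4.png',a[:,:,::-1])
print(get_obs())
E
```

```text
{'time': 10.675, 'joint_positions': array([ 5.60320821e-01,  6.10560838e-01,  1.50793644e+00, -1.01484318e-04,
        1.02310714e+00, -6.41622336e-01]), 'dq': array([-0.00041294,  0.00106722,  0.00011249, -0.00090086, -0.00050619,
        0.00274717]), 'tau': array([ 6.20250808e-05, -5.28334308e+01, -2.09281576e+01,  3.64626828e-02,
        7.88634759e-02,  2.92134803e-05]), 'tool_pos': array([459.25555812, 378.29043227,  42.29643056]), 'tcp_rot': array([-3.14153137e+00,  6.23655456e-05,  2.77279233e+00]), 'contact_force': array([ 0.55524577, -0.33562623,  0.48607433]), 'moment': array([ 0.02314753, -0.17792506,  0.00215872]), 'finger_force': 0.0, 'grip_width': 0.5689610185968191}
```

View pics/w4.png

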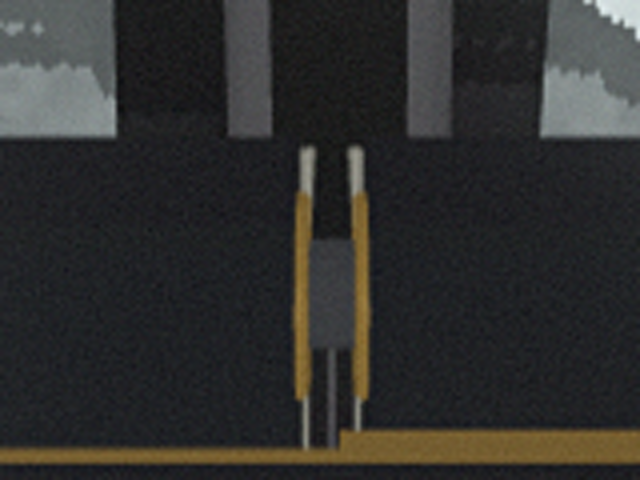

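The fingers closed fully, yet the grip still lies under them in the picture, so the fingertips may stand higher than the reported TCP. I lift and open to measure where the tips really are.

>>> {"api": "send_rows", "payload": {
  "offset": [
    [0, 0, -0.3],
    [0, 0, -0.6],
    [0, 0, -0.9],
    [0, 0, -0.9],
    [0, 0, -0.9],
    [0, 0, -0.9]
  ],
  "delta_rot": [
    [0, 0, 0],
    [0, 0, 0],
    [0, 0, 0],
    [0, 0, 0],
    [0, 0, 0],
    [0, 0, 0]
  ],
  "grip": 0.6
}}

```text
time: 11.42
tool_pos: [458.6, 377.9, 148.9]
tcp_rot: [-3.139, -0.002, 2.773]
contact_force: [0.8, -1.0, -0.3]
grip_width: 53.1
finger_force: 0.0
```

```bash
python3 - <<'E'
from h import *
import pickle
o=get_obs(); c=optics.get_calibration('wrist'); print(o['tool_pos'],o['grip_width'],o['contact_force'])
Rt=R.from_euler('xyz',o['tcp_rot']); p=o['tool_pos']
w=optics.capture('wrist'); s=optics.capture('scene'); pickle.dump((o,c,w,s),open('g.pkl','wb'))
W=cv2.resize(w[150:290,150:350],(800,560)[:2] if 0 else (560,392),interpolation=cv2.INTER_CUBIC)
uv=np.array(proj('scene',p)); x0,y0=int(uv[0])-30,int(uv[1])-35; print('crop0',x0,y0,uv)
S=cv2.resize(s[y0:y0+50,x0:x0+60],(672,560),interpolation=cv2.INTER_CUBIC)
cv2.imwrite('pics/g1.png',W[:,:,::-1]); cv2.imwrite('pics/g2.png',S[:,:,::-1])
for d in [(9.5,28,0),(-9.5,28,0),(9.5,28,-40)]: 
  for sg in (1,-1):
    q=p+Rt.apply((d[0],d[1]*sg,d[2])); print(d,sg,'W',[round((a-150)*2.8) for a in proj('wrist',q,c)],'S',[round((a-b)*11.2) for a,b in zip(proj('scene',q),(x0,y0))])
E
```

```text
[458.56441106 377.85277851 148.86921266] 53.12186841383272 [ 0.76588723 -1.024127   -0.33535648]
crop0 308 92 [338.9 127.2]
(9.5, 28, 0) 1 W [399, 143] S [449, 368]
(9.5, 28, 0) -1 W [176, 143] S [235, 367]
(-9.5, 28, 0) 1 W [396, 214] S [458, 420]
(-9.5, 28, 0) -1 W [179, 214] S [242, 419]
(9.5, 28, -40) 1 W [426, 197] S [475, 255]
(9.5, 28, -40) -1 W [150, 197] S [255, 254]
```

View pics/g2.png

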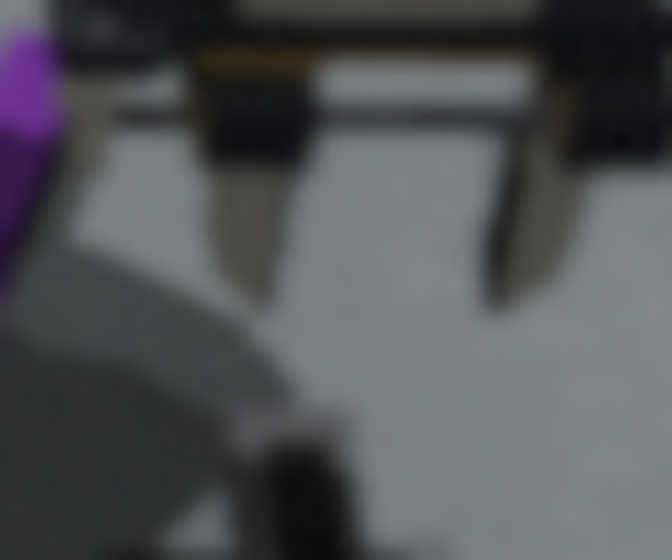

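View pics/g1.png

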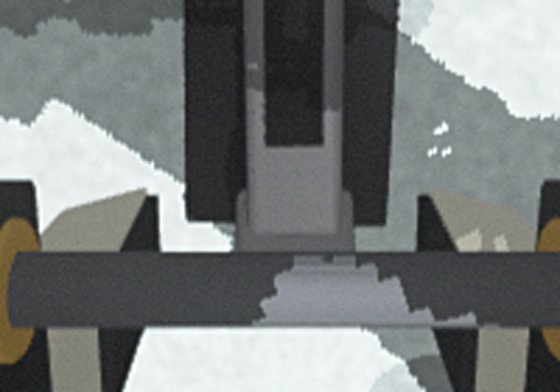

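Scene tips are at (265,305) and (495,308) in the crop, and wrist tips are at (148,190) and (425,190). Both agree that the real fingertips stand about 38 mm short of the reported TCP, and their sideways position is right. From here on I use tip = TCP + 38 mm, so the grasp goes to a reported z of 8.

>>> {"api": "send_rows", "payload": {
  "offset": [
    [0, 0, 0.2],
    [0, 0, 0.4],
    [0, 0, 0.58],
    [0, 0, 0.58],
    [0, 0, 0.58],
    [0, 0, 0.58]
  ],
  "delta_rot": [
    [0, 0, 0],
    [0, 0, 0],
    [0, 0, 0],
    [0, 0, 0],
    [0, 0, 0],
    [0, 0, 0]
  ],
  "grip": 1
}}

```text
time: 12.28
tool_pos: [459.8, 378.7, 81.8]
tcp_rot: [3.14, 0.001, 2.773]
contact_force: [-0.5, -0.2, -0.1]
grip_width: 91.8
finger_force: 0.0
```

>>> {"api": "send_rows", "payload": {
  "offset": [
    [0, 0, 0.12],
    [0, 0, 0.24],
    [0, 0, 0.36],
    [0, 0, 0.48],
    [0, 0, 0.58],
    [0, 0, 0.58],
    [0, 0, 0.58]
  ],
  "delta_rot": [
    [0, 0, 0],
    [0, 0, 0],
    [0, 0, 0],
    [0, 0, 0],
    [0, 0, 0],
    [0, 0, 0],
    [0, 0, 0]
  ]
}}

```text
time: 13.15
tool_pos: [459.6, 378.5, 11.4]
tcp_rot: [3.141, 0.0, 2.773]
contact_force: [-0.3, -0.9, 0.4]
grip_width: 91.8
finger_force: 0.0
```

>>> {"api": "send_rows", "payload": {
  "offset": [
    [0, 0, 0],
    [0, 0, 0],
    [0, 0, 0],
    [0, 0, 0],
    [0, 0, 0],
    [0, 0, 0],
    [0, 0, 0],
    [0, 0, 0]
  ],
  "delta_rot": [
    [0, 0, 0],
    [0, 0, 0],
    [0, 0, 0],
    [0, 0, 0],
    [0, 0, 0],
    [0, 0, 0],
    [0, 0, 0],
    [0, 0, 0]
  ],
  "grip": 0.2
}}

```text
time: 14.15
tool_pos: [459.3, 378.4, 11.1]
tcp_rot: [3.141, 0.0, 2.773]
contact_force: [1.2, 0.8, -0.1]
grip_width: 33.8
finger_force: 30.0
```

Gripped: 33.8 mm at 30 N. I lift and carry it to a viewing pose over the deck, with the camera over the free lane.

```bash
python3 - <<'E'
from plan import *
plan([(459.3,378.4,100,2.773),(560,190,200,2.1),(560,10,200,1.57)],vmax=40,amax=8)
E
```

```text
1 n=4 [0.0, 0.0, -0.741] [0.0, 0.0, 0.0] -> [459.0, 378.0, 100.0]
2 n=3 [-0.674, -0.581, -0.417] [0.0, 0.0, 0.0535] -> [510.0, 284.0, 150.0]
3 n=4 [-0.828, -0.326, -0.416] [0.0, 0.0, 0.0536] -> [560.0, 190.0, 200.0]
4 n=3 [-0.648, -0.378, 0.0] [0.0, 0.0, 0.0422] -> [560.0, 100.0, 200.0]
5 n=4 [-0.724, -0.196, 0.0] [0.0, 0.0, 0.0421] -> [560.0, 10.0, 200.0]
```

>>> {"api": "send_rows", "payload": {
  "offset": [
    [0, 0, -0.1],
    [0, 0, -0.3],
    [0, 0, -0.5],
    [0, 0, -0.741],
    [0, 0, -0.741]
  ],
  "delta_rot": [
    [0, 0, 0],
    [0, 0, 0],
    [0, 0, 0],
    [0, 0, 0],
    [0, 0, 0]
  ]
}}

```text
time: 14.78
tool_pos: [460.6, 379.2, 102.7]
tcp_rot: [3.137, 0.003, 2.773]
contact_force: [0.1, -0.3, -1.6]
grip_width: 33.8
finger_force: 30.0
```

>>> {"api": "send_rows", "payload": {
  "offset": [
    [-0.224, -0.194, -0.139],
    [-0.449, -0.387, -0.278],
    [-0.674, -0.581, -0.417],
    [-0.674, -0.581, -0.417]
  ],
  "delta_rot": [
    [0, 0, 0.018],
    [0, 0, 0.036],
    [0, 0, 0.0535],
    [0, 0, 0.0535]
  ]
}}

```text
time: 15.28
tool_pos: [510.9, 282.1, 150.1]
tcp_rot: [3.141, 0.001, 2.433]
contact_force: [-0.4, 0.2, -2.2]
grip_width: 33.8
finger_force: 30.0
```

>>> {"api": "send_rows", "payload": {
  "offset": [
    [-0.276, -0.109, -0.139],
    [-0.552, -0.217, -0.277],
    [-0.828, -0.326, -0.416],
    [-0.828, -0.326, -0.416]
  ],
  "delta_rot": [
    [0, 0, 0.018],
    [0, 0, 0.036],
    [0, 0, 0.0536],
    [0, 0, 0.0536]
  ]
}}

```text
time: 15.78
tool_pos: [560.8, 188.7, 199.7]
tcp_rot: [3.141, 0.0, 2.098]
contact_force: [-0.1, -0.6, -2.9]
grip_width: 34.2
finger_force: 30.0
```

>>> {"api": "send_rows", "payload": {
  "offset": [
    [-0.216, -0.126, 0],
    [-0.432, -0.252, 0],
    [-0.648, -0.378, 0],
    [-0.648, -0.378, 0]
  ],
  "delta_rot": [
    [0, 0, 0.014],
    [0, 0, 0.028],
    [0, 0, 0.0422],
    [0, 0, 0.0422]
  ]
}}

```text
time: 16.27
tool_pos: [559.0, 99.6, 198.5]
tcp_rot: [-3.139, -0.001, 1.835]
contact_force: [-0.3, 0.5, -1.8]
grip_width: 33.8
finger_force: 30.0
```

>>> {"api": "send_rows", "payload": {
  "offset": [
    [-0.24, -0.065, 0],
    [-0.48, -0.13, 0],
    [-0.724, -0.196, 0],
    [-0.724, -0.196, 0],
    [-0.724, -0.196, 0],
    [-0.724, -0.196, 0]
  ],
  "delta_rot": [
    [0, 0, 0.014],
    [0, 0, 0.028],
    [0, 0, 0.0421],
    [0, 0, 0.0421],
    [0, 0, 0.0421],
    [0, 0, 0.0421]
  ]
}}

```text
time: 17.02
tool_pos: [559.8, 11.4, 199.7]
tcp_rot: [-3.141, -0.0, 1.573]
contact_force: [0.7, -0.7, -1.7]
grip_width: 33.7
finger_force: 30.0
```

```bash
python3 - <<'E'
from h import *
import pickle
np.set_printoptions(precision=1,suppress=True)
o=get_obs(); c=optics.get_calibration('wrist'); w=optics.capture('wrist'); pickle.dump((o,c,w),open('d1.pkl','wb'))
print(o['tool_pos'],o['tcp_rot'],o['grip_width'])
for t,z in [('free_label',40),('free_tray',30),('start_left_top',45),('deck',0),('scan_window',180)]:
    print(t,[(np.round(r['uv'],1).tolist(),round(float(r['confidence']),2),atz('wrist',r['uv'],z,c)) for r in finder.pinpoint(t,'wrist')])
cv2.imwrite('pics/d1.png',cv2.resize(w,None,fx=1.5,fy=1.5,interpolation=cv2.INTER_CUBIC)[:,:,::-1])
E
```

```text
[559.8  11.4 199.7] [-3.1 -0.   1.6] 33.65340186777284
free_label [([389.8, 75.3], 0.87, array([717.6, 126. ,  40. ]))]
free_tray [([273.5, 72.1], 0.75, array([584.3, 130.8,  30. ]))]
start_left_top [([141.3, 55.8], 0.87, array([435.1, 145.5,  45. ]))]
deck []
scan_window []
```

View pics/d1.png

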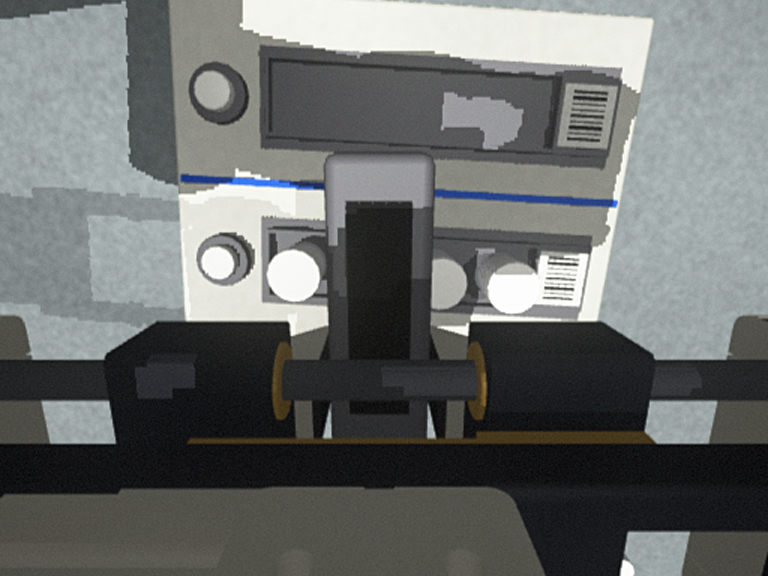

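The picture shows the free tray at (260-620, 45-165) with its label at about (586,115), i.e. native (390,76). The left button is at (213,90), the busy lane lies below, and the scanner is held straight. Now a second place for heights.

>>> {"api": "send_rows", "payload": {
  "offset": [
    [0, 0.3, 0],
    [0, 0.6, 0],
    [0, 0.6, 0],
    [0, 0.6, 0],
    [0, 0.6, 0],
    [0, 0.6, 0]
  ],
  "delta_rot": [
    [0, 0, 0],
    [0, 0, 0],
    [0, 0, 0],
    [0, 0, 0],
    [0, 0, 0],
    [0, 0, 0]
  ]
}}

```text
time: 18.08
tool_pos: [631.5, 9.9, 200.6]
tcp_rot: [3.141, 0.0, 1.57]
contact_force: [-0.1, -0.0, -0.7]
grip_width: 34.0
finger_force: 30.0
```

```bash
python3 - <<'E'
from h import *
import pickle
np.set_printoptions(precision=1,suppress=True)
o1,c1,w1=pickle.load(open('d1.pkl','rb'))
o=get_obs(); c=optics.get_calibration('wrist'); w=optics.capture('wrist'); pickle.dump((o,c,w),open('d2.pkl','wb'))
print(o['tool_pos'])
A={'free_label':(389.8,75.3),'free_tray':(273.5,72.1),'start_left_top':(141.3,55.8)}
for t in A:
    r=finder.pinpoint(t,'wrist')
    for q in r[:2]:
        print(t,np.round(q['uv'],1),round(float(q['confidence']),2),*tri(ray('',A[t],c1),ray('',q['uv'],c)))
# label blob: white-ish pixels with bars; find label quad by template match d1->d2
tpl=w1[48:106,364:418]; m=cv2.matchTemplate(w,tpl,cv2.TM_CCOEFF_NORMED); _,v,_,l=cv2.minMaxLoc(m); d=np.array(l)-(364,48); print('label match',v,d)
tpl=w1[35:86,120:168]; m=cv2.matchTemplate(w,tpl,cv2.TM_CCOEFF_NORMED); _,v2,_,l2=cv2.minMaxLoc(m); d2=np.array(l2)-(120,35); print('btn match',v2,d2)
print(tri(ray('',(390.7,76.7),c1),ray('',np.array((390.7,76.7))+d,c)))
print(tri(ray('',(142,61),c1),ray('',np.array((142,61))+d2,c)))
E
```

```text
[631.5   9.9 200.6]
free_label [332.3  76.2] 0.95 [732.8 129.3   5.7] [1.5, 1.5]
free_tray [326.5  76.7] 0.66 [532.2  17.6 807.4] [2.4, 2.4]
free_tray [212.9  66.5] 0.57 [584.7 133.5  28. ] [2.3, 2.3]
start_left_top [76.1 55.4] 0.83 [436.9 144.2  50. ] [0.3, 0.3]
label match 0.624496340751648 [-62  -2]
btn match 0.8625703454017639 [-63  -1]
(array([720.5, 125.2,  36.2]), [0.2, 0.2])
(array([433.1, 141.3,  38.6]), [0.0, 0.0])
```

Measured: label (718.5, 125.3, ~40), tray origin (583, 132.5), button top (436.5, 144, ~48), deck yaw -0.058. These are consistent with the given 136 mm and the lane line. Next is the scan pose.

```bash
python3 - <<'E'
from plan import *
psi=0.2; L=np.array([718.5,125.3,40]); u=np.array([np.cos(psi),np.sin(psi),0])
T=L-(57+78.6)*u; T[2]=40+57-22.5; print(T)
plan([(T[0],T[1],130,psi+np.pi),(*T,psi+np.pi)],vmax=40,amax=9)
E
```

```text
[585.60297204  98.36043874  74.5       ]
1 n=6 [0.369, -0.193, 0.293] [0.0, 0.0, -0.141] -> [609.0, 54.0, 165.0]
2 n=7 [0.382, 0.163, 0.292] [0.0, 0.0001, -0.1409] -> [586.0, 98.0, 130.0]
3 n=3 [0.0, 0.0, 0.463] [0.0, 0.0, 0.0] -> [586.0, 98.0, 74.0]
```

>>> {"api": "send_rows", "payload": {
  "offset": [
    [0.123, -0.064, 0.1],
    [0.246, -0.13, 0.2],
    [0.369, -0.193, 0.293],
    [0.369, -0.193, 0.293],
    [0.369, -0.193, 0.293],
    [0.369, -0.193, 0.293],
    [0.369, -0.193, 0.293]
  ],
  "delta_rot": [
    [0, 0, -0.024],
    [0, 0, -0.048],
    [0, 0, -0.072],
    [0, 0, -0.095],
    [0, 0, -0.119],
    [0, 0, -0.141],
    [0, 0, -0.141]
  ]
}}

```text
time: 19.15
tool_pos: [608.8, 54.2, 164.9]
tcp_rot: [3.142, 0.0, 2.455]
contact_force: [0.5, 0.2, -1.3]
grip_width: 34.2
finger_force: 30.0
```

>>> {"api": "send_rows", "payload": {
  "offset": [
    [0.123, 0.054, 0.1],
    [0.246, 0.108, 0.2],
    [0.382, 0.163, 0.292],
    [0.382, 0.163, 0.292],
    [0.382, 0.163, 0.292],
    [0.382, 0.163, 0.292],
    [0.382, 0.163, 0.292],
    [0.382, 0.163, 0.292]
  ],
  "delta_rot": [
    [0, 0, -0.024],
    [0, 0, -0.048],
    [0, 0, -0.072],
    [0, 0, -0.095],
    [0, 0, -0.119],
    [0, 0, -0.1409],
    [0, 0, -0.1409],
    [0, 0, -0.1409]
  ]
}}

```text
time: 20.15
tool_pos: [585.7, 98.3, 129.8]
tcp_rot: [-3.141, 0.0, -2.946]
contact_force: [0.3, -0.1, -2.4]
grip_width: 33.8
finger_force: 30.0
```

```bash
python3 - <<'E'
from plan import *
np.set_printoptions(precision=1,suppress=True)
o=get_obs(); print(o['tool_pos'],o['tcp_rot'])
plan([(585.6,98.4,74.5,0.2+np.pi)],vmax=40,amax=9)
p=o['tool_pos']; print('pred window',p+np.array([78.6*np.cos(.2),78.6*np.sin(.2),22.5]), proj('scene',p+np.array([78.6*np.cos(.2),78.6*np.sin(.2),22.5])))
for n in('scene','top'):
    optics.capture(n); print(n,[(np.round(r['uv'],1),round(float(r['confidence']),2)) for r in finder.pinpoint('scan_window',n)],[(np.round(r['uv'],1),round(float(r['confidence']),2)) for r in finder.pinpoint('scanner',n)])
E
```

```text
[585.7  98.3 129.8] [-3.1  0.  -2.9]
1 n=3 [0.001, 0.001, 0.461] [0.0, 0.0, -0.0007] -> [586.0, 98.0, 75.0]
pred window [662.7 113.9 152.3] [283.3, 205.4]
scene [(array([391.3, 186.4]), 0.95), (array([291.1, 123.9]), 0.74), (array([282.7, 208.4]), 0.73), (array([411.9, 152.6]), 0.57)] [(array([262.7, 178.4]), 0.8), (array([419.3, 187.2]), 0.79), (array([304.2, 106. ]), 0.67), (array([388. , 138.9]), 0.65)]
top [(array([106.5, 191. ]), 0.86), (array([194.8, 261.3]), 0.79), (array([152.5, 162.1]), 0.55)] [(array([172.9, 282. ]), 0.8), (array([121.1, 154.4]), 0.73), (array([113.2, 217.6]), 0.57), (array([258.3, 172. ]), 0.56)]
```

>>> {"api": "send_rows", "payload": {
  "offset": [
    [0, 0, 0.15],
    [0, 0, 0.3],
    [0, 0, 0.461],
    [0, 0, 0.461],
    [0, 0, 0.461],
    [0, 0, 0.461]
  ],
  "delta_rot": [
    [0, 0, 0],
    [0, 0, 0],
    [0, 0, 0],
    [0, 0, 0],
    [0, 0, 0],
    [0, 0, 0]
  ]
}}

```text
time: 21.2
tool_pos: [586.3, 98.3, 75.5]
tcp_rot: [-3.141, 0.002, -2.942]
contact_force: [0.0, 0.2, -2.3]
grip_width: 33.8
finger_force: 30.0
```

```bash
python3 - <<'E'
from h import *
o=get_obs(); print(o['tool_pos'],o['tcp_rot'])
p=o['tool_pos']; q=p+np.array([78.6*np.cos(.2),78.6*np.sin(.2),22.5]); a=proj('scene',q); b=proj('scene',(718.5,125.3,40)); print('win,label',a,b)
s=optics.capture('scene'); print([(np.round(r['uv'],1),round(float(r['confidence']),2)) for r in finder.pinpoint('scan_window','scene')],[(np.round(r['uv'],1),round(float(r['confidence']),2)) for r in finder.pinpoint('free_label','scene')])
cv2.imwrite('pics/sc.png',cv2.resize(s[160:270,220:340],None,fx=5,fy=5,interpolation=cv2.INTER_CUBIC)[:,:,::-1])
E
```

```text
[586.34018825  98.34978726  75.49755673] [-3.14118915e+00  1.78629553e-03 -2.94182956e+00]
win,label [282.3, 217.8] [293.3, 245.0]
[(array([410.1, 153.4]), 0.96), (array([289.2, 122.9]), 0.95), (array([389. , 187.9]), 0.81), (array([283.7, 218.2]), 0.7)] [(array([292. , 245.9]), 0.76)]
```

View pics/sc.png

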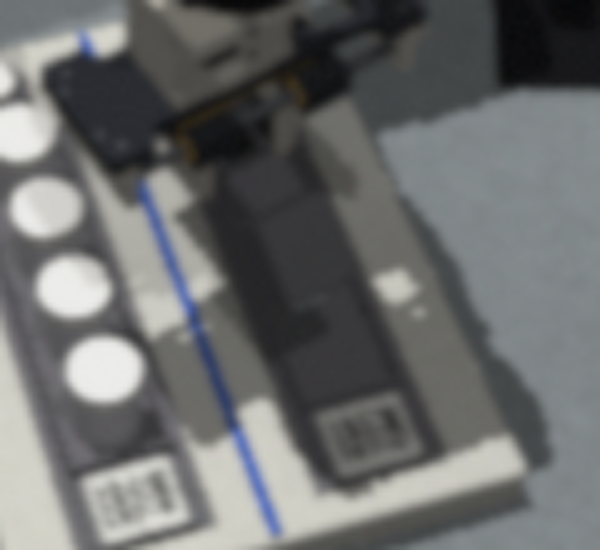

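The window and label agree with the prediction within 1.5 px: window net (283.7,218.2), label (293,246). I hold for 3 s.

>>> {"api": "send_rows", "payload": {
  "offset": [
    [-0.008, 0, 0],
    [-0.008, 0, 0],
    [-0.008, 0, 0],
    [-0.008, 0, 0],
    [-0.008, 0, 0],
    [-0.008, 0, 0],
    [-0.008, 0, 0],
    [-0.008, 0, 0]
  ],
  "delta_rot": [
    [0, 0, 0],
    [0, 0, 0],
    [0, 0, 0],
    [0, 0, 0],
    [0, 0, 0],
    [0, 0, 0],
    [0, 0, 0],
    [0, 0, 0]
  ]
}}

```text
time: 22.35
tool_pos: [586.6, 98.5, 74.5]
tcp_rot: [-3.141, -0.0, -2.942]
contact_force: [-0.1, -0.6, -1.4]
grip_width: 33.8
finger_force: 30.0
```

>>> {"api": "send_rows", "payload": {
  "offset": [
    [0, 0, 0],
    [0, 0, 0],
    [0, 0, 0],
    [0, 0, 0],
    [0, 0, 0],
    [0, 0, 0],
    [0, 0, 0],
    [0, 0, 0]
  ],
  "delta_rot": [
    [0, 0, 0],
    [0, 0, 0],
    [0, 0, 0],
    [0, 0, 0],
    [0, 0, 0],
    [0, 0, 0],
    [0, 0, 0],
    [0, 0, 0]
  ]
}}

```text
time: 23.35
tool_pos: [586.6, 98.5, 74.5]
tcp_rot: [-3.142, -0.0, -2.942]
contact_force: [-0.1, -0.2, -1.2]
grip_width: 33.9
finger_force: 30.0
```

>>> {"api": "send_rows", "payload": {
  "offset": [
    [0, 0, 0],
    [0, 0, 0],
    [0, 0, 0],
    [0, 0, 0],
    [0, 0, 0],
    [0, 0, 0],
    [0, 0, 0],
    [0, 0, 0]
  ],
  "delta_rot": [
    [0, 0, 0],
    [0, 0, 0],
    [0, 0, 0],
    [0, 0, 0],
    [0, 0, 0],
    [0, 0, 0],
    [0, 0, 0],
    [0, 0, 0]
  ]
}}

```text
time: 24.35
tool_pos: [586.6, 98.5, 74.5]
tcp_rot: [-3.141, 0.0, -2.942]
contact_force: [0.1, -0.2, -2.0]
grip_width: 34.0
finger_force: 30.0
```

```bash
python3 - <<'E'
from plan import *
o=get_obs(); print(o['time'],o['tool_pos'],o['tcp_rot'])
plan([(560,110,160,3.15),(459.3,378.4,120,2.773),(459.3,378.4,30,2.773)],vmax=40,amax=8,settle=2)
E
```

```text
24.35 [586.63025344  98.50299338  74.47726453] [-3.14149116e+00  1.35464287e-05 -2.94179425e+00]
1 n=5 [0.198, 0.138, -0.713] [0.0, 0.0, 0.0305] -> [560.0, 110.0, 160.0]
2 n=3 [0.274, 0.748, 0.111] [0.0, 0.0, 0.02] -> [526.0, 200.0, 147.0]
3 n=3 [0.365, 0.707, 0.111] [0.0, 0.0, 0.02] -> [493.0, 289.0, 133.0]
4 n=5 [0.451, 0.656, 0.111] [0.0, 0.0, 0.02] -> [459.0, 378.0, 120.0]
5 n=5 [0.0, 0.001, 0.75] [0.0, 0.0, 0.0] -> [459.0, 378.0, 30.0]
```

>>> {"api": "send_rows", "payload": {
  "offset": [
    [0.04, 0.03, -0.14],
    [0.08, 0.06, -0.3],
    [0.12, 0.09, -0.46],
    [0.16, 0.11, -0.6],
    [0.198, 0.138, -0.713],
    [0.198, 0.138, -0.713]
  ],
  "delta_rot": [
    [0, 0, 0.006],
    [0, 0, 0.012],
    [0, 0, 0.018],
    [0, 0, 0.024],
    [0, 0, 0.0305],
    [0, 0, 0.0305]
  ]
}}

```text
time: 25.1
tool_pos: [560.6, 110.2, 161.1]
tcp_rot: [3.142, 0.002, -3.133]
contact_force: [0.9, 0.0, -1.9]
grip_width: 33.8
finger_force: 30.0
```

>>> {"api": "send_rows", "payload": {
  "offset": [
    [0.09, 0.25, 0.037],
    [0.18, 0.5, 0.074],
    [0.274, 0.748, 0.111],
    [0.274, 0.748, 0.111]
  ],
  "delta_rot": [
    [0, 0, 0.007],
    [0, 0, 0.014],
    [0, 0, 0.02],
    [0, 0, 0.02]
  ]
}}

```text
time: 25.6
tool_pos: [525.2, 201.0, 145.5]
tcp_rot: [-3.141, -0.002, 3.028]
contact_force: [0.4, 0.1, -1.9]
grip_width: 33.5
finger_force: 30.0
```

>>> {"api": "send_rows", "payload": {
  "offset": [
    [0.12, 0.24, 0.037],
    [0.24, 0.48, 0.074],
    [0.365, 0.707, 0.111],
    [0.365, 0.707, 0.111]
  ],
  "delta_rot": [
    [0, 0, 0.007],
    [0, 0, 0.014],
    [0, 0, 0.02],
    [0, 0, 0.02]
  ]
}}

```text
time: 26.1
tool_pos: [492.2, 289.7, 132.5]
tcp_rot: [-3.141, -0.001, 2.901]
contact_force: [1.6, -0.0, -1.0]
grip_width: 33.3
finger_force: 30.0
```

>>> {"api": "send_rows", "payload": {
  "offset": [
    [0.15, 0.22, 0.037],
    [0.3, 0.44, 0.074],
    [0.451, 0.656, 0.111],
    [0.451, 0.656, 0.111],
    [0.451, 0.656, 0.111],
    [0.451, 0.656, 0.111]
  ],
  "delta_rot": [
    [0, 0, 0.007],
    [0, 0, 0.014],
    [0, 0, 0.02],
    [0, 0, 0.02],
    [0, 0, 0.02],
    [0, 0, 0.02]
  ]
}}

```text
time: 26.85
tool_pos: [460.2, 377.1, 120.2]
tcp_rot: [-3.141, 0.001, 2.772]
contact_force: [0.1, -0.3, -2.4]
grip_width: 33.8
finger_force: 30.0
```

```bash
python3 - <<'E'
from plan import *
o=get_obs(); print(o['time'],o['tool_pos'],o['tcp_rot'])
plan([(459.3,378.4,30,2.773),(459.3,378.4,11.5,2.773)],vmax=40,amax=8,settle=2)
E
```

```text
26.85 [460.19771376 377.11796609 120.1844088 ] [-3.14141977e+00  5.08971532e-04  2.77181346e+00]
1 n=5 [0.011, 0.007, 0.752] [0.0, 0.0001, -0.0002] -> [459.0, 378.0, 30.0]
2 n=3 [0.0, 0.0, 0.154] [0.0, 0.0, 0.0] -> [459.0, 378.0, 11.0]
```

>>> {"api": "send_rows", "payload": {
  "offset": [
    [0.005, 0.005, 0.2],
    [0.005, 0.005, 0.4],
    [0.005, 0.005, 0.6],
    [0.005, 0.005, 0.752],
    [0.005, 0.005, 0.752],
    [0.005, 0.005, 0.752],
    [0.005, 0.005, 0.752],
    [0.005, 0.005, 0.752]
  ],
  "delta_rot": [
    [0, 0, 0],
    [0, 0, 0],
    [0, 0, 0],
    [0, 0, 0],
    [0, 0, 0],
    [0, 0, 0],
    [0, 0, 0],
    [0, 0, 0]
  ]
}}

```text
time: 27.85
tool_pos: [459.3, 379.3, 30.6]
tcp_rot: [3.141, 0.001, 2.773]
contact_force: [0.5, -0.6, -1.6]
grip_width: 34.0
finger_force: 30.0
```

```bash
python3 - <<'E'
from plan import *
o=get_obs(); print(o['time'],o['tool_pos'],o['tcp_rot'])
plan([(459.3,378.4,11.1,2.773)],vmax=40,amax=8,settle=2)
E
```

```text
27.85 [459.33392895 379.32489292  30.57466223] [3.14060087e+00 8.25938702e-04 2.77285022e+00]
1 n=3 [-0.002, -0.007, 0.162] [0.0002, 0.0001, 0.0] -> [459.0, 378.0, 11.0]
```

>>> {"api": "send_rows", "payload": {
  "offset": [
    [-0.002, -0.005, 0.05],
    [-0.002, -0.005, 0.1],
    [-0.002, -0.005, 0.14],
    [-0.002, -0.005, 0.16],
    [-0.002, -0.005, 0.16],
    [-0.002, -0.005, 0.16],
    [-0.002, -0.005, 0.16]
  ],
  "delta_rot": [
    [0, 0, 0],
    [0, 0, 0],
    [0, 0, 0],
    [0, 0, 0],
    [0, 0, 0],
    [0, 0, 0],
    [0, 0, 0]
  ]
}}

```text
time: 28.72
tool_pos: [458.6, 378.3, 11.1]
tcp_rot: [-3.141, -0.0, 2.773]
contact_force: [-2.7, -3.1, 6.7]
grip_width: 34.3
finger_force: 30.0
```

>>> {"api": "send_rows", "payload": {
  "offset": [
    [0, 0, 0],
    [0, 0, 0],
    [0, 0, 0],
    [0, 0, 0],
    [0, 0, 0],
    [0, 0, 0]
  ],
  "delta_rot": [
    [0, 0, 0],
    [0, 0, 0],
    [0, 0, 0],
    [0, 0, 0],
    [0, 0, 0],
    [0, 0, 0]
  ],
  "grip": 0.8
}}

```text
time: 29.48
tool_pos: [459.0, 378.5, 10.6]
tcp_rot: [-3.142, 0.0, 2.773]
contact_force: [0.3, 0.4, -0.3]
grip_width: 73.4
finger_force: 0.0
```

>>> {"api": "send_rows", "payload": {
  "offset": [
    [0, 0, -0.2],
    [0, 0, -0.5],
    [0, 0, -0.9],
    [0, 0, -0.9],
    [0, 0, -0.9],
    [0, 0, -0.9]
  ],
  "delta_rot": [
    [0, 0, 0],
    [0, 0, 0],
    [0, 0, 0],
    [0, 0, 0],
    [0, 0, 0],
    [0, 0, 0]
  ]
}}

```text
time: 30.22
tool_pos: [458.2, 378.0, 117.2]
tcp_rot: [-3.139, -0.002, 2.773]
contact_force: [0.2, -0.2, 0.7]
grip_width: 73.5
finger_force: 0.0
```

>>> {"api": "send_rows", "payload": {
  "offset": [
    [0, 0, -0.3],
    [0, 0, -0.6],
    [0, 0, -0.9],
    [0, 0, -0.9],
    [0, 0, -0.9],
    [0, 0, -0.9]
  ],
  "delta_rot": [
    [0, 0, 0],
    [0, 0, 0],
    [0, 0, 0],
    [0, 0, 0],
    [0, 0, 0],
    [0, 0, 0]
  ]
}}

```text
time: 30.98
tool_pos: [458.3, 378.0, 224.7]
tcp_rot: [-3.139, -0.002, 2.773]
contact_force: [0.2, 0.8, -0.1]
grip_width: 73.6
finger_force: 0.0
```

```bash
python3 - <<'E'
from plan import *
np.set_printoptions(precision=1,suppress=True)
o=get_obs(); print(o['time'],o['tool_pos'],o['tcp_rot'])
c=optics.get_calibration('wrist'); w=optics.capture('wrist')
for t in ['scanner','scan_window','stand']:
    print(t,[(np.round(r['uv'],1).tolist(),round(float(r['confidence']),2),atz('wrist',r['uv'],48,c)) for r in finder.pinpoint(t,'wrist')])
S=np.array([445.5,384.2,48]); Rs=R.from_euler('z',-.37); im=w.copy()
for d in [(-60,-17,28),(-60,17,28),(60,-17,28),(60,17,28)]:
    q=proj('wrist',S+Rs.apply(d),c); cv2.circle(im,(round(q[0]),round(q[1])),1,(255,0,0),-1)
cv2.imwrite('pics/put.png',cv2.resize(im[60:230,170:340],None,fx=3,fy=3,interpolation=cv2.INTER_CUBIC)[:,:,::-1])
E
```

```text
30.975 [458.3 378.  224.7] [-3.1 -0.   2.8]
scanner [([253.1, 163.5], 0.83, array([448.9, 381.9,  48. ])), ([393.8, 101.5], 0.72, array([439.9, 571.1,  48. ]))]
scan_window [([155.9, 57.2], 0.91, array([288.3, 319.9,  48. ])), ([436.5, 156.3], 0.7, array([525.5, 605.3,  48. ])), ([256.1, 225.6], 0.67, array([530.1, 354.8,  48. ]))]
stand [([250.8, 155.8], 0.83, array([438.6, 382.7,  48. ]))]
```

View pics/put.png

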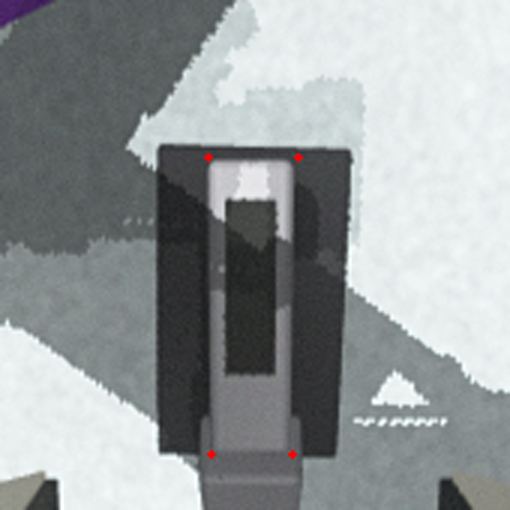

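The scanner is back where it was: its outline lies within about 1 mm of the marked corners (208,157), (298,157), (211,455), (292,455). Next I view the mat.

```bash
python3 - <<'E'
from plan import *
plan([(630,-300,200,3.08)],vmax=55,settle=4)
E
```

```text
1 n=3 [-0.561, -0.793, 0.036] [0.0, 0.0, -0.0081] -> [487.0, 265.0, 222.0]
2 n=3 [-0.521, -0.821, 0.037] [-0.0001, 0.0, -0.0082] -> [516.0, 152.0, 217.0]
3 n=3 [-0.477, -0.846, 0.036] [0.0, -0.0001, -0.0081] -> [544.0, 39.0, 213.0]
4 n=3 [-0.434, -0.869, 0.036] [0.0, 0.0, -0.0082] -> [573.0, -74.0, 209.0]
5 n=3 [-0.389, -0.891, 0.036] [0.0, 0.0, -0.0081] -> [602.0, -187.0, 204.0]
6 n=7 [-0.342, -0.909, 0.036] [-0.0001, 0.0, -0.0082] -> [630.0, -300.0, 200.0]
```

>>> {"api": "send_rows", "payload": {
  "offset": [
    [-0.561, -0.793, 0.036],
    [-0.561, -0.793, 0.036],
    [-0.561, -0.793, 0.036]
  ],
  "delta_rot": [
    [0, 0, -0.0081],
    [0, 0, -0.0081],
    [0, 0, -0.0081]
  ],
  "grip": 1
}}

```text
time: 31.55
tool_pos: [488.2, 262.4, 222.1]
tcp_rot: [-3.141, 0.0, 2.819]
contact_force: [-0.4, -0.4, -1.1]
grip_width: 91.3
finger_force: 0.0
```

>>> {"api": "send_rows", "payload": {
  "offset": [
    [-0.521, -0.821, 0.037],
    [-0.521, -0.821, 0.037],
    [-0.521, -0.821, 0.037]
  ],
  "delta_rot": [
    [0, 0, -0.0082],
    [0, 0, -0.0082],
    [0, 0, -0.0082]
  ]
}}

```text
time: 31.92
tool_pos: [516.7, 150.1, 217.6]
tcp_rot: [-3.141, -0.0, 2.871]
contact_force: [0.8, 0.5, -0.2]
grip_width: 91.4
finger_force: 0.0
```

>>> {"api": "send_rows", "payload": {
  "offset": [
    [-0.477, -0.846, 0.036],
    [-0.477, -0.846, 0.036],
    [-0.477, -0.846, 0.036]
  ],
  "delta_rot": [
    [0, 0, -0.0081],
    [0, 0, -0.0081],
    [0, 0, -0.0081]
  ]
}}

```text
time: 32.3
tool_pos: [545.2, 37.8, 213.1]
tcp_rot: [-3.141, -0.0, 2.923]
contact_force: [-0.4, 0.4, 0.6]
grip_width: 91.5
finger_force: 0.0
```

>>> {"api": "send_rows", "payload": {
  "offset": [
    [-0.434, -0.869, 0.036],
    [-0.434, -0.869, 0.036],
    [-0.434, -0.869, 0.036]
  ],
  "delta_rot": [
    [0, 0, -0.0082],
    [0, 0, -0.0082],
    [0, 0, -0.0082]
  ]
}}

```text
time: 32.67
tool_pos: [573.8, -74.6, 208.6]
tcp_rot: [3.141, -0.0, 2.975]
contact_force: [-0.1, 0.5, 0.2]
grip_width: 92.0
finger_force: 0.0
```

>>> {"api": "send_rows", "payload": {
  "offset": [
    [-0.389, -0.891, 0.036],
    [-0.389, -0.891, 0.036],
    [-0.389, -0.891, 0.036]
  ],
  "delta_rot": [
    [0, 0, -0.0081],
    [0, 0, -0.0081],
    [0, 0, -0.0081]
  ]
}}

```text
time: 33.05
tool_pos: [602.4, -187.2, 204.0]
tcp_rot: [3.141, -0.001, 3.027]
contact_force: [0.4, -0.1, -0.5]
grip_width: 91.8
finger_force: 0.0
```

>>> {"api": "send_rows", "payload": {
  "offset": [
    [-0.342, -0.909, 0.036],
    [-0.342, -0.909, 0.036],
    [-0.342, -0.909, 0.036],
    [-0.342, -0.909, 0.036],
    [-0.342, -0.909, 0.036],
    [-0.342, -0.909, 0.036],
    [-0.342, -0.909, 0.036]
  ],
  "delta_rot": [
    [0, 0, -0.0081],
    [0, 0, -0.0081],
    [0, 0, -0.0081],
    [0, 0, -0.0081],
    [0, 0, -0.0081],
    [0, 0, -0.0081],
    [0, 0, -0.0081]
  ]
}}

```text
time: 33.92
tool_pos: [630.4, -299.0, 201.1]
tcp_rot: [-3.141, 0.001, 3.08]
contact_force: [0.3, -0.3, -0.8]
grip_width: 91.3
finger_force: 0.0
```

```bash
python3 - <<'E'
from plan import *
import pickle
np.set_printoptions(precision=1,suppress=True)
o=get_obs(); print(o['time'],o['tool_pos'],o['tcp_rot'],o['joint_positions'])
c=optics.get_calibration('wrist'); w=optics.capture('wrist'); 
pins=[(np.round(r['uv'],1).tolist(),round(float(r['confidence']),2),atz('wrist',r['uv'],3,c)) for r in finder.pinpoint('pot1','wrist')]
print(*pins,sep='\n'); bx=finder.boxes_of('pot1','wrist')
print([(np.round(r['box']).tolist(),round(float(r['confidence']),2)) for r in bx])
pickle.dump((o,c,w,pins),open('m1.pkl','wb'))
cv2.imwrite('pics/m1.png',cv2.resize(w[:260],None,fx=1.5,fy=1.5,interpolation=cv2.INTER_CUBIC)[:,:,::-1])
# white caps: bright blobs
g=cv2.cvtColor(w,cv2.COLOR_RGB2GRAY); ci=cv2.HoughCircles(cv2.medianBlur(g,5),cv2.HOUGH_GRADIENT,1,30,param1=100,param2=18,minRadius=12,maxRadius=28)
if ci is not None:
  for q in ci[0]: print('circle',q,atz('wrist',q[:2],53,c))
E
```

```text
33.925 [ 630.4 -299.   201.1] [-3.1  0.   3.1] [-0.6  0.7  0.9  0.   1.5 -2.1]
([200.9, 139.5], 0.94, array([ 587.1, -365.9,    3. ]))
([272.3, 9.4], 0.84, array([ 437.7, -263.1,    3. ]))
([271.7, 113.0], 0.56, array([ 558.7, -269.4,    3. ]))
[([258.0, 94.0, 292.0, 131.0], 0.91), ([262.0, 0.0, 292.0, 23.0], 0.88), ([174.0, 126.0, 215.0, 162.0], 0.85)]
circle [193.5 142.5  16.9] [ 587.2 -366.    53. ]
circle [275.5 109.5  18. ] [ 556.  -268.2   53. ]
circle [495.5 139.5  17.4] [605.9 -12.   53. ]
circle [408.5 256.5  12.5] [ 750.5 -103.5   53. ]
circle [327.5 291.5  13.2] [ 795.4 -208.5   53. ]
```

View pics/m1.png

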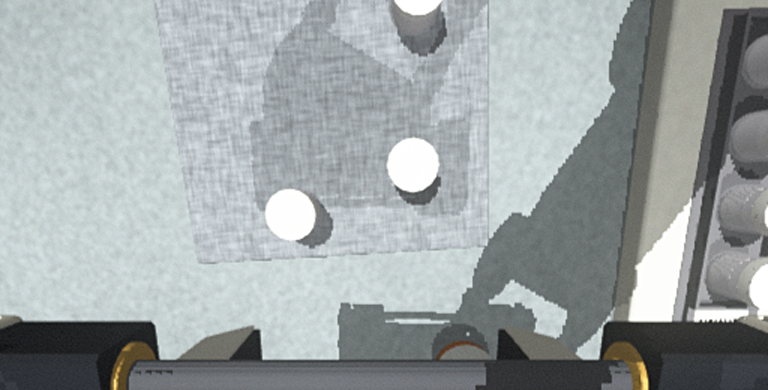

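The mat view shows three upright pots: B cap at (290,214), A at (413,164), C at (418,0), partly cut off. Pot B has moved about 38 mm since the first pictures, which is the announced knock. Next I check the tray's centre line and plan pot B.

```bash
python3 - <<'E'
from plan import *
import pickle
np.set_printoptions(precision=1,suppress=True)
o,c,w=pickle.load(open('d1.pkl','rb'))
for uv in [(262,45),(622,68),(260,147),(607,166),(268,59),(560,71)]: print(uv,*[atz('',np.array(uv)/1.5,z,c)[:2] for z in (44,30)])
o,c,w,_=pickle.load(open('m1.pkl','rb'))
for uv in [(722,12),(690,315)]: print('busy',atz('',np.array(uv)/1.5,44,c))
plan([(587.2,-366,60,3.08),(587.2,-366,-17,3.08)],vmax=45,settle=3)
E
```

```text
(262, 45) [473.9 171.9] [470.5 175.6]
(622, 68) [739.8 156.7] [747.  159.9]
(260, 147) [467.8 100.6] [464.1 101.6]
(607, 166) [737.7  86.7] [744.8  87.1]
(268, 59) [477.7 162.5] [474.5 165.9]
(560, 71) [694.1 154.6] [699.4 157.7]
busy [463.8 -40.   44. ]
busy [694.1 -37.2  44. ]
1 n=2 [0.162, -0.287, 0.587] [0.0, 0.0, 0.0] -> [609.0, -333.0, 130.0]
2 n=5 [0.161, -0.286, 0.586] [0.0, 0.0, -0.0001] -> [587.0, -366.0, 60.0]
3 n=5 [0.001, 0.0, 0.642] [0.0, 0.0, 0.0] -> [587.0, -366.0, -17.0]
```

>>> {"api": "send_rows", "payload": {
  "offset": [
    [0.162, -0.287, 0.587],
    [0.162, -0.287, 0.587],
    [0.162, -0.287, 0.587]
  ],
  "delta_rot": [
    [0, 0, 0],
    [0, 0, 0],
    [0, 0, 0]
  ]
}}

```text
time: 34.45
tool_pos: [608.0, -333.1, 129.3]
tcp_rot: [3.14, -0.002, 3.078]
contact_force: [-0.4, -0.6, -0.5]
grip_width: 91.6
finger_force: 0.0
```

>>> {"api": "send_rows", "payload": {
  "offset": [
    [0.161, -0.286, 0.586],
    [0.161, -0.286, 0.586],
    [0.161, -0.286, 0.586],
    [0.161, -0.286, 0.586],
    [0.161, -0.286, 0.586],
    [0.161, -0.286, 0.586]
  ],
  "delta_rot": [
    [0, 0, 0],
    [0, 0, 0],
    [0, 0, 0],
    [0, 0, 0],
    [0, 0, 0],
    [0, 0, 0]
  ]
}}

```text
time: 35.2
tool_pos: [588.0, -365.8, 61.0]
tcp_rot: [-3.141, 0.001, 3.08]
contact_force: [0.3, -0.5, -0.1]
grip_width: 91.6
finger_force: 0.0
```

>>> {"api": "send_rows", "payload": {
  "offset": [
    [0.001, 0, 0.15],
    [0.001, 0, 0.3],
    [0.001, 0, 0.45],
    [0.001, 0, 0.58],
    [0.001, 0, 0.642],
    [0.001, 0, 0.642],
    [0.001, 0, 0.642]
  ],
  "delta_rot": [
    [0, 0, 0],
    [0, 0, 0],
    [0, 0, 0],
    [0, 0, 0],
    [0, 0, 0],
    [0, 0, 0],
    [0, 0, 0]
  ]
}}

```text
time: 36.08
tool_pos: [587.6, -366.4, -16.4]
tcp_rot: [-3.141, 0.001, 3.079]
contact_force: [-0.7, 0.4, -0.6]
grip_width: 91.8
finger_force: 0.0
```

>>> {"api": "send_rows", "payload": {
  "offset": [
    [0, 0, 0],
    [0, 0, 0],
    [0, 0, 0],
    [0, 0, 0],
    [0, 0, 0],
    [0, 0, 0],
    [0, 0, 0]
  ],
  "delta_rot": [
    [0, 0, 0],
    [0, 0, 0],
    [0, 0, 0],
    [0, 0, 0],
    [0, 0, 0],
    [0, 0, 0],
    [0, 0, 0]
  ],
  "grip": 0.3
}}

```text
time: 36.95
tool_pos: [587.1, -366.1, -17.2]
tcp_rot: [-3.141, 0.0, 3.079]
contact_force: [0.7, -0.3, -0.1]
grip_width: 39.2
finger_force: 30.0
```

```bash
python3 - <<'E'
from plan import *
p=plan([(587,-366,60,3.08)],vmax=40,settle=0)
p=plan([(600,-310,115,3.08),(649,128,115,3.083)],start=p,vmax=50,settle=4)
E
```

```text
1 n=2 [0.001, 0.001, -0.643] [0.0, 0.0, -0.0001] -> [587.0, -366.0, 60.0]
1 n=6 [-0.079, 0.472, -0.458] [0.0, 0.0, 0.0] -> [600.0, -310.0, 115.0]
2 n=3 [-0.046, 0.917, 0.0] [0.0, 0.0, -0.0001] -> [612.0, -200.0, 115.0]
3 n=3 [-0.046, 0.917, 0.0] [0.0, 0.0, -0.0001] -> [624.0, -91.0, 115.0]
4 n=3 [-0.047, 0.917, -0.001] [0.0, 0.0, -0.0002] -> [637.0, 19.0, 115.0]
5 n=7 [-0.048, 0.917, 0.0] [0.0, 0.0, -0.0001] -> [649.0, 128.0, 115.0]
```

>>> {"api": "send_rows", "payload": {
  "offset": [
    [0, 0, -0.15],
    [0, 0, -0.4],
    [0, 0, -0.643]
  ],
  "delta_rot": [
    [0, 0, 0],
    [0, 0, 0],
    [0, 0, 0]
  ]
}}

```text
time: 37.33
tool_pos: [587.4, -366.2, 62.2]
tcp_rot: [-3.141, 0.001, 3.079]
contact_force: [0.1, -0.1, -0.3]
grip_width: 39.3
finger_force: 30.0
```

>>> {"api": "send_rows", "payload": {
  "offset": [
    [-0.04, 0.24, -0.23],
    [-0.079, 0.472, -0.458],
    [-0.079, 0.472, -0.458]
  ],
  "delta_rot": [
    [0, 0, 0],
    [0, 0, 0],
    [0, 0, 0]
  ]
}}

```text
time: 37.7
tool_pos: [602.2, -309.1, 119.3]
tcp_rot: [-3.139, 0.006, 3.082]
contact_force: [-0.6, 0.1, -0.1]
grip_width: 39.4
finger_force: 30.0
```

>>> {"api": "send_rows", "payload": {
  "offset": [
    [-0.015, 0.306, 0],
    [-0.031, 0.612, 0],
    [-0.046, 0.917, 0]
  ],
  "delta_rot": [
    [0, 0, 0],
    [0, 0, 0],
    [0, 0, 0]
  ]
}}

```text
time: 38.08
tool_pos: [611.9, -200.4, 114.5]
tcp_rot: [-3.142, -0.001, 3.078]
contact_force: [0.5, -0.0, -1.4]
grip_width: 39.4
finger_force: 30.0
```

>>> {"api": "send_rows", "payload": {
  "offset": [
    [-0.015, 0.306, 0],
    [-0.031, 0.612, 0],
    [-0.046, 0.917, 0]
  ],
  "delta_rot": [
    [0, 0, 0],
    [0, 0, 0],
    [0, 0, 0]
  ]
}}

```text
time: 38.45
tool_pos: [624.5, -90.9, 114.5]
tcp_rot: [-3.141, -0.001, 3.079]
contact_force: [0.8, -0.6, -0.1]
grip_width: 39.5
finger_force: 30.0
```

>>> {"api": "send_rows", "payload": {
  "offset": [
    [-0.015, 0.306, 0],
    [-0.031, 0.612, 0],
    [-0.046, 0.917, 0]
  ],
  "delta_rot": [
    [0, 0, 0],
    [0, 0, 0],
    [0, 0, 0]
  ]
}}

```text
time: 38.83
tool_pos: [637.0, 18.5, 114.5]
tcp_rot: [-3.141, -0.001, 3.079]
contact_force: [-0.4, -0.0, -0.6]
grip_width: 39.5
finger_force: 30.0
```

>>> {"api": "send_rows", "payload": {
  "offset": [
    [-0.015, 0.306, 0],
    [-0.031, 0.612, 0],
    [-0.046, 0.917, 0],
    [-0.046, 0.917, 0],
    [-0.046, 0.917, 0],
    [-0.046, 0.917, 0],
    [-0.046, 0.917, 0]
  ],
  "delta_rot": [
    [0, 0, 0],
    [0, 0, 0],
    [0, 0, 0],
    [0, 0, 0],
    [0, 0, 0],
    [0, 0, 0],
    [0, 0, 0]
  ]
}}

```text
time: 39.7
tool_pos: [649.6, 126.7, 115.0]
tcp_rot: [-3.141, 0.0, 3.078]
contact_force: [0.3, -0.2, -0.5]
grip_width: 39.2
finger_force: 30.0
```

```bash
python3 - <<'E'
from plan import *
import pickle
np.set_printoptions(precision=1,suppress=True)
o=get_obs(); print(o['time'],o['tool_pos'],o['tcp_rot'],o['grip_width'])
c=optics.get_calibration('wrist'); w=optics.capture('wrist'); pickle.dump((o,c,w),open('p1.pkl','wb'))
for t,z in [('free_tray',30),('start_left_top',48),('start_right_top',48)]:
    print(t,[(np.round(r['uv'],1).tolist(),round(float(r['confidence']),2),atz('wrist',r['uv'],z,c)) for r in finder.pinpoint(t,'wrist')])
# tray walls: print gray profile across y at several world x, z=44
g=cv2.GaussianBlur(cv2.cvtColor(w,cv2.COLOR_RGB2GRAY),(3,3),0)
for X in (500,530,560):
    ys=np.arange(92,176,3); print(X,[int(g[int(round(q[1])),int(round(q[0]))]) if 0<=q[1]<384 else -1 for q in (proj('wrist',(X,y,44),c) for y in ys)])
plan([(649,128.3,45,3.083),(649,128.3,14,3.083)],vmax=40,settle=3)
E
```

```text
39.7 [649.6 126.7 115. ] [-3.1  0.   3.1] 39.212705211206526
free_tray [([254.1, 119.1], 0.96, array([584.2, 132.3,  30. ]))]
start_left_top []
start_right_top []
500 [241, 240, 241, 209, 159, 138, 75, 70, 76, 75, 77, 76, 76, 76, 76, 75, 75, 75, 57, 52, 52, 53, 54, 50, 51, 54, 73, 113]
530 [221, 223, 224, 135, 137, 139, 74, 134, 139, 140, 98, 57, 58, 57, 55, 56, 56, 56, 55, 74, 55, 55, 56, 47, 55, 54, 66, 93]
560 [222, 222, 199, 134, 133, 113, 81, 134, 133, 132, 130, 131, 131, 113, 54, 55, 55, 56, 54, 56, 55, 54, 52, 53, 54, 54, 93, 94]
1 n=5 [0.005, 0.007, 0.583] [0.0, 0.0, -0.0006] -> [649.0, 128.0, 45.0]
2 n=4 [0.0, 0.0, 0.258] [0.0, 0.0, 0.0] -> [649.0, 128.0, 14.0]
```

>>> {"api": "send_rows", "payload": {
  "offset": [
    [0, 0.013, 0.15],
    [0, 0.013, 0.3],
    [0, 0.013, 0.45],
    [0, 0.013, 0.583],
    [0, 0.013, 0.583],
    [0, 0.013, 0.583],
    [0, 0.013, 0.583]
  ],
  "delta_rot": [
    [0, 0, 0],
    [0, 0, 0],
    [0, 0, 0],
    [0, 0, 0],
    [0, 0, 0],
    [0, 0, 0],
    [0, 0, 0]
  ]
}}

```text
time: 40.78
tool_pos: [650.2, 129.4, 45.9]
tcp_rot: [3.141, 0.002, 3.079]
contact_force: [1.1, 0.3, -0.8]
grip_width: 39.1
finger_force: 30.0
```

>>> {"api": "send_rows", "payload": {
  "offset": [
    [0, 0, 0.07],
    [0, 0, 0.14],
    [0, 0, 0.2],
    [0, 0, 0.24],
    [0, 0, 0.25],
    [0, 0, 0.25],
    [0, 0, 0.25]
  ],
  "delta_rot": [
    [0, 0, 0],
    [0, 0, 0],
    [0, 0, 0],
    [0, 0, 0],
    [0, 0, 0],
    [0, 0, 0],
    [0, 0, 0]
  ]
}}

```text
time: 41.65
tool_pos: [649.8, 129.4, 15.3]
tcp_rot: [-3.142, 0.001, 3.079]
contact_force: [-0.8, -0.1, -1.1]
grip_width: 39.4
finger_force: 30.0
```

>>> {"api": "send_rows", "payload": {
  "offset": [
    [0, 0, 0.01],
    [0, 0, 0.016],
    [0, 0, 0.016],
    [0, 0, 0.016]
  ],
  "delta_rot": [
    [0, 0, 0],
    [0, 0, 0],
    [0, 0, 0],
    [0, 0, 0]
  ]
}}

```text
time: 42.15
tool_pos: [649.6, 129.4, 13.1]
tcp_rot: [-3.142, 0.0, 3.079]
contact_force: [0.6, 0.8, -1.2]
grip_width: 39.6
finger_force: 30.0
```

>>> {"api": "send_rows", "payload": {
  "offset": [
    [0, 0, 0.008],
    [0, 0, 0.008],
    [0, 0, 0.008]
  ],
  "delta_rot": [
    [0, 0, 0],
    [0, 0, 0],
    [0, 0, 0]
  ]
}}

```text
time: 42.52
tool_pos: [649.8, 129.4, 12.8]
tcp_rot: [-3.142, 0.001, 3.079]
contact_force: [-2.0, 0.7, 4.6]
grip_width: 39.6
finger_force: 30.0
```

>>> {"api": "send_rows", "payload": {
  "offset": [
    [0, 0, 0],
    [0, 0, 0],
    [0, 0, 0],
    [0, 0, 0],
    [0, 0, 0]
  ],
  "delta_rot": [
    [0, 0, 0],
    [0, 0, 0],
    [0, 0, 0],
    [0, 0, 0],
    [0, 0, 0]
  ],
  "grip": 0.75
}}

```text
time: 43.15
tool_pos: [649.6, 129.4, 12.0]
tcp_rot: [-3.142, -0.0, 3.079]
contact_force: [0.6, -0.1, 0.5]
grip_width: 69.1
finger_force: 0.0
```

>>> {"api": "send_rows", "payload": {
  "offset": [
    [0, 0, -0.2],
    [0, 0, -0.5],
    [0, 0, -0.9],
    [0, 0, -0.9],
    [0, 0, -0.9]
  ],
  "delta_rot": [
    [0, 0, 0],
    [0, 0, 0],
    [0, 0, 0],
    [0, 0, 0],
    [0, 0, 0]
  ]
}}

```text
time: 43.78
tool_pos: [649.2, 129.4, 119.6]
tcp_rot: [-3.141, -0.001, 3.079]
contact_force: [-0.8, 0.8, -1.3]
grip_width: 68.8
finger_force: 0.0
```

```bash
python3 - <<'E'
from plan import *
np.set_printoptions(precision=1,suppress=True)
o=get_obs(); print(o['time'],o['tool_pos'],o['contact_force'])
for n in('scene','top'):
    optics.capture(n); print(n,[(np.round(r['uv'],1).tolist(),round(float(r['confidence']),2),atz(n,r['uv'],3)[:2]) for r in finder.pinpoint('pot1',n)])
print(proj('scene',(649.6,129.4,33)),proj('top',(649.6,129.4,33)))
plan([(630,-250,170,3.08)],vmax=50,settle=4)
E
```

```text
43.775 [649.2 129.4 119.6] [-0.8  0.8 -1.3]
scene [([129.7, 215.7], 0.85, array([ 441.5, -264.1])), ([136.8, 247.5], 0.84, array([ 553.6, -267.2])), ([282.5, 226.0], 0.51, array([630.9, 133.4]))]
top [([357.9, 217.8], 0.67, array([ 427.3, -252.1])), ([249.5, 150.5], 0.63, array([669.3, 120.1])), ([364.5, 177.5], 0.54, array([ 567.3, -279.3]))]
[284.4, 225.7] [246.6, 154.6]
1 n=2 [-0.01, -0.791, -0.107] [0.0, -0.0001, 0.0] -> [644.0, 34.0, 131.0]
2 n=2 [-0.009, -0.791, -0.107] [0.0, -0.0001, 0.0] -> [639.0, -60.0, 144.0]
3 n=2 [-0.01, -0.792, -0.106] [-0.0001, -0.0001, -0.0001] -> [635.0, -155.0, 157.0]
4 n=6 [-0.01, -0.791, -0.108] [0.0, -0.0001, 0.0] -> [630.0, -250.0, 170.0]
```

>>> {"api": "send_rows", "payload": {
  "offset": [
    [-0.01, -0.791, -0.107],
    [-0.01, -0.791, -0.107],
    [-0.01, -0.791, -0.107]
  ],
  "delta_rot": [
    [0, 0, 0],
    [0, 0, 0],
    [0, 0, 0]
  ],
  "grip": 1
}}

```text
time: 44.35
tool_pos: [644.8, 32.0, 132.5]
tcp_rot: [-3.141, -0.001, 3.076]
contact_force: [-1.0, -0.4, 0.3]
grip_width: 90.8
finger_force: 0.0
```

>>> {"api": "send_rows", "payload": {
  "offset": [
    [0.03, -0.791, -0.107],
    [0.03, -0.791, -0.107],
    [0.03, -0.791, -0.107]
  ],
  "delta_rot": [
    [0, 0, 0],
    [0, 0, 0],
    [0, 0, 0]
  ]
}}

```text
time: 44.72
tool_pos: [635.3, -61.3, 145.4]
tcp_rot: [-3.142, -0.0, 3.077]
contact_force: [-0.2, 1.0, -0.1]
grip_width: 92.1
finger_force: 0.0
```

>>> {"api": "send_rows", "payload": {
  "offset": [
    [0.05, -0.791, -0.107],
    [0.05, -0.791, -0.107],
    [0.05, -0.791, -0.107]
  ],
  "delta_rot": [
    [0, 0, 0],
    [0, 0, 0],
    [0, 0, 0]
  ]
}}

```text
time: 45.1
tool_pos: [623.5, -154.8, 158.2]
tcp_rot: [3.141, -0.0, 3.078]
contact_force: [0.9, -0.2, 1.1]
grip_width: 91.7
finger_force: 0.0
```

>>> {"api": "send_rows", "payload": {
  "offset": [
    [0.05, -0.791, -0.107],
    [0.05, -0.791, -0.107],
    [0.05, -0.791, -0.107],
    [0.05, -0.791, -0.107],
    [0.05, -0.791, -0.107],
    [0.05, -0.791, -0.107]
  ],
  "delta_rot": [
    [0, 0, 0],
    [0, 0, 0],
    [0, 0, 0],
    [0, 0, 0],
    [0, 0, 0],
    [0, 0, 0]
  ]
}}

```text
time: 45.85
tool_pos: [612.0, -247.2, 171.4]
tcp_rot: [3.141, -0.0, 3.081]
contact_force: [-1.1, 0.7, 0.1]
grip_width: 91.5
finger_force: 0.0
```

```bash
cat > look.py <<'E'
from plan import *
np.set_printoptions(precision=1,suppress=True)
def look():
    o=get_obs(); print(o['time'],o['tool_pos'],o['tcp_rot'])
    c=optics.get_calibration('wrist'); w=optics.capture('wrist')
    for r in finder.pinpoint('pot1','wrist'): print('pin',np.round(r['uv'],1),round(float(r['confidence']),2),atz('wrist',r['uv'],3,c))
    g=cv2.cvtColor(w,cv2.COLOR_RGB2GRAY); ci=cv2.HoughCircles(cv2.medianBlur(g,5),cv2.HOUGH_GRADIENT,1,30,param1=100,param2=18,minRadius=14,maxRadius=32)
    if ci is not None:
        for q in ci[0]: print('circle',q,atz('wrist',q[:2],53,c))
E
python3 - <<'E'
from look import *
look()
plan([(556.5,-268.5,50,3.08),(556.5,-268.5,-17,3.08)],vmax=45,settle=3)
E
```

```text
45.85 [ 612.  -247.2  171.4] [ 3.1 -0.   3.1]
pin [230.6  18.1] 0.76 [ 434.6 -261.2    3. ]
pin [233. 129.] 0.67 [ 556.7 -268.     3. ]
circle [229.5 129.5  19.1] [ 555.7 -268.4   53. ]
circle [475.5 115.5  23.5] [557.3  -9.1  53. ]
circle [488.5  59.5  23.2] [503.1  -2.9  53. ]
circle [468.5 161.5  19.1] [605.8 -10.6  53. ]
circle [279.5 294.5  25.4] [ 757.4 -223.1   53. ]
circle [228.5   3.5  20.1] [ 437.3 -259.8   53. ]
circle [ 98.5 256.5  21.2] [ 693.1 -435.6   53. ]
1 n=2 [0.225, -0.1, 0.506] [0.0, 0.0, 0.0] -> [584.0, -258.0, 111.0]
2 n=5 [0.225, -0.1, 0.506] [0.0, 0.0, 0.0001] -> [556.0, -269.0, 50.0]
3 n=5 [0.0, 0.0, 0.559] [0.0, 0.0, 0.0] -> [556.0, -269.0, -17.0]
```

>>> {"api": "send_rows", "payload": {
  "offset": [
    [0.225, -0.1, 0.506],
    [0.225, -0.1, 0.506],
    [0.225, -0.1, 0.506]
  ],
  "delta_rot": [
    [0, 0, 0],
    [0, 0, 0],
    [0, 0, 0]
  ]
}}

```text
time: 46.32
tool_pos: [585.3, -259.5, 112.2]
tcp_rot: [-3.141, 0.002, 3.079]
contact_force: [0.1, 1.0, 0.7]
grip_width: 91.7
finger_force: 0.0
```

>>> {"api": "send_rows", "payload": {
  "offset": [
    [0.225, -0.1, 0.506],
    [0.225, -0.1, 0.506],
    [0.225, -0.1, 0.506],
    [0.225, -0.1, 0.506],
    [0.225, -0.1, 0.506]
  ],
  "delta_rot": [
    [0, 0, 0],
    [0, 0, 0],
    [0, 0, 0],
    [0, 0, 0],
    [0, 0, 0]
  ]
}}

```text
time: 46.95
tool_pos: [557.8, -269.6, 51.7]
tcp_rot: [-3.14, 0.003, 3.08]
contact_force: [0.3, 0.2, -0.0]
grip_width: 91.9
finger_force: 0.0
```

>>> {"api": "send_rows", "payload": {
  "offset": [
    [0, 0, 0.15],
    [0, 0, 0.3],
    [0, 0, 0.45],
    [0, 0, 0.559],
    [0, 0, 0.559],
    [0, 0, 0.559],
    [0, 0, 0.559]
  ],
  "delta_rot": [
    [0, 0, 0],
    [0, 0, 0],
    [0, 0, 0],
    [0, 0, 0],
    [0, 0, 0],
    [0, 0, 0],
    [0, 0, 0]
  ]
}}

```text
time: 47.82
tool_pos: [556.7, -269.6, -16.3]
tcp_rot: [-3.141, 0.001, 3.079]
contact_force: [-0.4, -0.5, -0.9]
grip_width: 91.5
finger_force: 0.0
```

>>> {"api": "send_rows", "payload": {
  "offset": [
    [0, 0, 0],
    [0, 0, 0],
    [0, 0, 0],
    [0, 0, 0],
    [0, 0, 0],
    [0, 0, 0],
    [0, 0, 0]
  ],
  "delta_rot": [
    [0, 0, 0],
    [0, 0, 0],
    [0, 0, 0],
    [0, 0, 0],
    [0, 0, 0],
    [0, 0, 0],
    [0, 0, 0]
  ],
  "grip": 0.3
}}

```text
time: 48.7
tool_pos: [556.2, -269.2, -17.1]
tcp_rot: [-3.142, -0.0, 3.079]
contact_force: [-0.3, 1.0, 1.3]
grip_width: 39.5
finger_force: 30.0
```

```bash
python3 - <<'E'
from plan import *
o=get_obs(); q=o['tool_pos']; print(q,o['grip_width'])
p=plan([(q[0],q[1],60,3.08)],vmax=40,settle=0)
p=plan([(560,-215,115,3.08),(584,132.4,115,3.083)],start=p,vmax=50,settle=4)
E
```

```text
[ 556.22511681 -269.23096734  -17.06674769] 39.50743931494682
1 n=2 [0.0, 0.0, -0.642] [0.0, 0.0, -0.0001] -> [556.0, -269.0, 60.0]
1 n=6 [-0.004, 0.453, -0.459] [0.0, 0.0, 0.0] -> [560.0, -215.0, 115.0]
2 n=2 [-0.005, 0.725, 0.0] [0.0, 0.0, -0.0001] -> [566.0, -128.0, 115.0]
3 n=2 [-0.006, 0.726, 0.0] [0.0, 0.0, -0.0001] -> [572.0, -41.0, 115.0]
4 n=2 [-0.006, 0.725, 0.0] [0.0, 0.0, -0.0002] -> [578.0, 46.0, 115.0]
5 n=6 [-0.007, 0.726, 0.0] [0.0, 0.0, -0.0001] -> [584.0, 132.0, 115.0]
```

>>> {"api": "send_rows", "payload": {
  "offset": [
    [0, 0, -0.15],
    [0, 0, -0.4],
    [0, 0, -0.642]
  ],
  "delta_rot": [
    [0, 0, 0],
    [0, 0, 0],
    [0, 0, 0]
  ]
}}

```text
time: 49.08
tool_pos: [556.5, -269.4, 62.1]
tcp_rot: [-3.141, 0.001, 3.079]
contact_force: [0.7, 0.1, 0.1]
grip_width: 39.8
finger_force: 30.0
```

>>> {"api": "send_rows", "payload": {
  "offset": [
    [0, 0.227, -0.23],
    [-0.004, 0.453, -0.459],
    [-0.004, 0.453, -0.459]
  ],
  "delta_rot": [
    [0, 0, 0],
    [0, 0, 0],
    [0, 0, 0]
  ]
}}

```text
time: 49.45
tool_pos: [561.8, -214.3, 118.8]
tcp_rot: [-3.139, 0.006, 3.082]
contact_force: [-0.0, -0.6, 0.9]
grip_width: 39.5
finger_force: 30.0
```

>>> {"api": "send_rows", "payload": {
  "offset": [
    [-0.002, 0.36, 0],
    [-0.005, 0.725, 0],
    [-0.005, 0.725, 0]
  ],
  "delta_rot": [
    [0, 0, 0],
    [0, 0, 0],
    [0, 0, 0]
  ]
}}

```text
time: 49.82
tool_pos: [565.8, -126.3, 114.7]
tcp_rot: [3.141, -0.001, 3.082]
contact_force: [0.1, -1.4, -0.7]
grip_width: 39.6
finger_force: 30.0
```

>>> {"api": "send_rows", "payload": {
  "offset": [
    [-0.003, 0.36, 0],
    [-0.006, 0.726, 0],
    [-0.006, 0.726, 0]
  ],
  "delta_rot": [
    [0, 0, 0],
    [0, 0, 0],
    [0, 0, 0]
  ]
}}

```text
time: 50.2
tool_pos: [572.2, -40.2, 114.8]
tcp_rot: [-3.141, -0.0, 3.082]
contact_force: [-0.5, -0.8, -1.2]
grip_width: 39.3
finger_force: 30.0
```

>>> {"api": "send_rows", "payload": {
  "offset": [
    [-0.003, 0.36, 0],
    [-0.006, 0.725, 0],
    [-0.006, 0.725, 0]
  ],
  "delta_rot": [
    [0, 0, 0],
    [0, 0, 0],
    [0, 0, 0]
  ]
}}

```text
time: 50.58
tool_pos: [578.6, 46.0, 114.7]
tcp_rot: [-3.141, -0.0, 3.082]
contact_force: [-0.3, -0.3, -1.0]
grip_width: 39.4
finger_force: 30.0
```

>>> {"api": "send_rows", "payload": {
  "offset": [
    [-0.003, 0.36, 0],
    [-0.007, 0.726, 0],
    [-0.007, 0.726, 0],
    [-0.007, 0.726, 0],
    [-0.007, 0.726, 0],
    [-0.007, 0.726, 0]
  ],
  "delta_rot": [
    [0, 0, 0],
    [0, 0, 0],
    [0, 0, 0],
    [0, 0, 0],
    [0, 0, 0],
    [0, 0, 0]
  ]
}}

```text
time: 51.32
tool_pos: [584.8, 131.0, 115.0]
tcp_rot: [-3.141, 0.0, 3.078]
contact_force: [-0.2, 0.1, -0.5]
grip_width: 39.3
finger_force: 30.0
```

>>> {"api": "send_rows", "payload": {
  "offset": [
    [0, 0, 0.2],
    [0, 0, 0.4],
    [0, 0, 0.55],
    [0, 0, 0.65],
    [0, 0, 0.65],
    [0, 0, 0.65]
  ],
  "delta_rot": [
    [0, 0, 0],
    [0, 0, 0],
    [0, 0, 0],
    [0, 0, 0],
    [0, 0, 0],
    [0, 0, 0]
  ]
}}

```text
time: 52.08
tool_pos: [585.2, 132.3, 37.8]
tcp_rot: [3.141, 0.001, 3.079]
contact_force: [-0.0, 0.3, 0.6]
grip_width: 39.2
finger_force: 30.0
```

>>> {"api": "send_rows", "payload": {
  "offset": [
    [0, 0, 0.06],
    [0, 0, 0.12],
    [0, 0, 0.17],
    [0, 0, 0.195],
    [0, 0, 0.205],
    [0, 0, 0.205],
    [0, 0, 0.205],
    [0, 0, 0.205]
  ],
  "delta_rot": [
    [0, 0, 0],
    [0, 0, 0],
    [0, 0, 0],
    [0, 0, 0],
    [0, 0, 0],
    [0, 0, 0],
    [0, 0, 0],
    [0, 0, 0]
  ]
}}

```text
time: 53.08
tool_pos: [584.4, 132.3, 12.9]
tcp_rot: [-3.141, -0.0, 3.08]
contact_force: [-4.2, 0.1, 4.6]
grip_width: 39.1
finger_force: 30.0
```

Soft contact with the floor. I release, lift and go to view the last pot.

>>> {"api": "send_rows", "payload": {
  "offset": [
    [0, 0, 0],
    [0, 0, 0],
    [0, 0, 0],
    [0, 0, 0],
    [0, 0, 0]
  ],
  "delta_rot": [
    [0, 0, 0],
    [0, 0, 0],
    [0, 0, 0],
    [0, 0, 0],
    [0, 0, 0]
  ],
  "grip": 0.75
}}

```text
time: 53.7
tool_pos: [584.6, 132.4, 12.4]
tcp_rot: [-3.142, -0.0, 3.079]
contact_force: [0.2, 0.9, 0.9]
grip_width: 69.1
finger_force: 0.0
```

>>> {"api": "send_rows", "payload": {
  "offset": [
    [0, 0, -0.2],
    [0, 0, -0.5],
    [0, 0, -0.9],
    [0, 0, -0.9],
    [0, 0, -0.9]
  ],
  "delta_rot": [
    [0, 0, 0],
    [0, 0, 0],
    [0, 0, 0],
    [0, 0, 0],
    [0, 0, 0]
  ]
}}

```text
time: 54.32
tool_pos: [584.2, 132.3, 120.0]
tcp_rot: [-3.141, -0.001, 3.079]
contact_force: [-0.6, -0.4, 0.4]
grip_width: 68.8
finger_force: 0.0
```

```bash
python3 - <<'E'
from plan import *
plan([(520,-240,170,3.08)],vmax=50,settle=4)
E
```

```text
1 n=2 [0.085, -0.783, -0.104] [0.0, 0.0, 0.0] -> [568.0, 39.0, 133.0]
2 n=2 [0.086, -0.782, -0.104] [0.0, 0.0, 0.0] -> [552.0, -54.0, 145.0]
3 n=2 [0.085, -0.783, -0.104] [0.0, -0.0001, -0.0001] -> [536.0, -147.0, 158.0]
4 n=6 [0.086, -0.782, -0.104] [0.0, 0.0, 0.0] -> [520.0, -240.0, 170.0]
```

>>> {"api": "send_rows", "payload": {
  "offset": [
    [0.085, -0.783, -0.104],
    [0.085, -0.783, -0.104],
    [0.085, -0.783, -0.104]
  ],
  "delta_rot": [
    [0, 0, 0],
    [0, 0, 0],
    [0, 0, 0]
  ],
  "grip": 1
}}

```text
time: 54.7
tool_pos: [567.7, 37.2, 131.7]
tcp_rot: [-3.141, -0.002, 3.076]
contact_force: [0.7, 1.2, 0.1]
grip_width: 90.8
finger_force: 0.0
```

>>> {"api": "send_rows", "payload": {
  "offset": [
    [0.085, -0.783, -0.104],
    [0.085, -0.783, -0.104],
    [0.085, -0.783, -0.104]
  ],
  "delta_rot": [
    [0, 0, 0],
    [0, 0, 0],
    [0, 0, 0]
  ]
}}

```text
time: 55.08
tool_pos: [552.2, -54.8, 144.6]
tcp_rot: [3.141, -0.001, 3.077]
contact_force: [-1.1, 0.8, -0.2]
grip_width: 91.8
finger_force: 0.0
```

>>> {"api": "send_rows", "payload": {
  "offset": [
    [0.085, -0.783, -0.104],
    [0.085, -0.783, -0.104],
    [0.085, -0.783, -0.104]
  ],
  "delta_rot": [
    [0, 0, 0],
    [0, 0, 0],
    [0, 0, 0]
  ]
}}

```text
time: 55.45
tool_pos: [536.6, -147.2, 157.1]
tcp_rot: [3.141, -0.001, 3.078]
contact_force: [-0.3, 1.0, -0.4]
grip_width: 91.6
finger_force: 0.0
```

>>> {"api": "send_rows", "payload": {
  "offset": [
    [0.086, -0.782, -0.104],
    [0.086, -0.782, -0.104],
    [0.086, -0.782, -0.104],
    [0.086, -0.782, -0.104],
    [0.086, -0.782, -0.104],
    [0.086, -0.782, -0.104]
  ],
  "delta_rot": [
    [0, 0, 0],
    [0, 0, 0],
    [0, 0, 0],
    [0, 0, 0],
    [0, 0, 0],
    [0, 0, 0]
  ]
}}

```text
time: 56.2
tool_pos: [520.7, -238.9, 170.3]
tcp_rot: [3.141, -0.0, 3.081]
contact_force: [-0.6, 0.4, 0.1]
grip_width: 92.0
finger_force: 0.0
```

```bash
python3 - <<'E'
from look import *
look()
plan([(437,-262,50,3.08),(437,-262,-17,3.08)],vmax=45,settle=3)
E
```

```text
56.2 [ 520.7 -238.9  170.3] [ 3.1 -0.   3.1]
pin [231.8 104.3] 0.94 [ 436.4 -258.7    3. ]
circle [474.5  81.5  19.9] [432.1  -6.8  53. ]
circle [227.5  98.5  18.8] [ 433.1 -259.4   53. ]
circle [465.5 187.5  25.7] [543.6  -2.8  53. ]
circle [470.5 148.5  23.2] [500.4  -2.6  53. ]
circle [494.5 203.5  23.2] [564.3  32.   53. ]
circle [ 98.5 254.5  14.4] [ 598.7 -426.    53. ]
1 n=2 [0.342, -0.115, 0.502] [0.0, 0.0, 0.0] -> [479.0, -251.0, 110.0]
2 n=5 [0.342, -0.116, 0.501] [0.0, 0.0, 0.0001] -> [437.0, -262.0, 50.0]
3 n=5 [0.0, 0.0, 0.559] [0.0, 0.0, 0.0] -> [437.0, -262.0, -17.0]
```

>>> {"api": "send_rows", "payload": {
  "offset": [
    [0.342, -0.115, 0.502],
    [0.342, -0.115, 0.502],
    [0.342, -0.115, 0.502]
  ],
  "delta_rot": [
    [0, 0, 0],
    [0, 0, 0],
    [0, 0, 0]
  ]
}}

```text
time: 56.68
tool_pos: [478.8, -251.6, 110.4]
tcp_rot: [3.142, 0.0, 3.079]
contact_force: [0.5, -0.3, 0.6]
grip_width: 91.6
finger_force: 0.0
```

>>> {"api": "send_rows", "payload": {
  "offset": [
    [0.36, -0.093, 0.501],
    [0.36, -0.093, 0.501],
    [0.36, -0.093, 0.501],
    [0.36, -0.093, 0.501],
    [0.36, -0.093, 0.501]
  ],
  "delta_rot": [
    [0, 0, 0],
    [0, 0, 0],
    [0, 0, 0],
    [0, 0, 0],
    [0, 0, 0]
  ]
}}

```text
time: 57.3
tool_pos: [436.4, -260.4, 51.3]
tcp_rot: [-3.14, 0.003, 3.08]
contact_force: [-0.2, -0.2, 0.0]
grip_width: 92.1
finger_force: 0.0
```

>>> {"api": "send_rows", "payload": {
  "offset": [
    [0, 0, 0.15],
    [0, 0, 0.3],
    [0, 0, 0.45],
    [0, 0, 0.559],
    [0, 0, 0.559],
    [0, 0, 0.559],
    [0, 0, 0.559]
  ],
  "delta_rot": [
    [0, 0, 0],
    [0, 0, 0],
    [0, 0, 0],
    [0, 0, 0],
    [0, 0, 0],
    [0, 0, 0],
    [0, 0, 0]
  ]
}}

```text
time: 58.18
tool_pos: [435.3, -260.1, -16.4]
tcp_rot: [-3.141, 0.001, 3.079]
contact_force: [-0.2, -0.1, -0.0]
grip_width: 91.5
finger_force: 0.0
```

>>> {"api": "send_rows", "payload": {
  "offset": [
    [0, 0, 0],
    [0, 0, 0],
    [0, 0, 0],
    [0, 0, 0],
    [0, 0, 0],
    [0, 0, 0],
    [0, 0, 0]
  ],
  "delta_rot": [
    [0, 0, 0],
    [0, 0, 0],
    [0, 0, 0],
    [0, 0, 0],
    [0, 0, 0],
    [0, 0, 0],
    [0, 0, 0]
  ],
  "grip": 0.3
}}

```text
time: 59.05
tool_pos: [434.8, -259.8, -17.1]
tcp_rot: [-3.142, -0.0, 3.079]
contact_force: [-0.7, -0.5, -0.8]
grip_width: 39.6
finger_force: 30.0
```

```bash
python3 - <<'E'
from plan import *
o=get_obs(); q=o['tool_pos']; print(q,o['grip_width'])
p=plan([(q[0],q[1],60,3.08)],vmax=40,settle=0)
p=plan([(445,-215,115,3.08),(518,136,115,3.083)],start=p,vmax=50,settle=4)
E
```

```text
[ 434.76626958 -259.76617322  -17.0604315 ] 39.57946195109268
1 n=2 [0.0, 0.0, -0.642] [0.0, 0.0, -0.0001] -> [435.0, -260.0, 60.0]
1 n=6 [-0.062, 0.378, -0.459] [0.0, 0.0, 0.0] -> [445.0, -215.0, 115.0]
2 n=2 [-0.107, 0.739, 0.0] [0.0, 0.0, -0.0001] -> [463.0, -127.0, 115.0]
3 n=2 [-0.107, 0.739, 0.0] [0.0, 0.0, -0.0001] -> [481.0, -39.0, 115.0]
4 n=2 [-0.108, 0.739, 0.0] [0.0, 0.0, -0.0002] -> [500.0, 48.0, 115.0]
5 n=6 [-0.108, 0.739, 0.0] [0.0, 0.0, -0.0001] -> [518.0, 136.0, 115.0]
```

>>> {"api": "send_rows", "payload": {
  "offset": [
    [0, 0, -0.15],
    [0, 0, -0.4],
    [0, 0, -0.642]
  ],
  "delta_rot": [
    [0, 0, 0],
    [0, 0, 0],
    [0, 0, 0]
  ]
}}

```text
time: 59.42
tool_pos: [434.6, -259.6, 60.7]
tcp_rot: [3.141, -0.0, 3.079]
contact_force: [0.1, -0.1, -0.2]
grip_width: 39.6
finger_force: 30.0
```

>>> {"api": "send_rows", "payload": {
  "offset": [
    [-0.03, 0.19, -0.23],
    [-0.062, 0.378, -0.459],
    [-0.062, 0.378, -0.459]
  ],
  "delta_rot": [
    [0, 0, 0],
    [0, 0, 0],
    [0, 0, 0]
  ]
}}

```text
time: 59.8
tool_pos: [446.3, -214.6, 116.9]
tcp_rot: [-3.139, 0.004, 3.081]
contact_force: [-0.2, 0.4, -0.7]
grip_width: 39.9
finger_force: 30.0
```

>>> {"api": "send_rows", "payload": {
  "offset": [
    [-0.05, 0.37, 0],
    [-0.107, 0.739, 0],
    [-0.107, 0.739, 0]
  ],
  "delta_rot": [
    [0, 0, 0],
    [0, 0, 0],
    [0, 0, 0]
  ]
}}

```text
time: 60.18
tool_pos: [462.9, -125.3, 114.0]
tcp_rot: [3.141, -0.002, 3.083]
contact_force: [-0.1, -0.3, -0.3]
grip_width: 39.2
finger_force: 30.0
```

>>> {"api": "send_rows", "payload": {
  "offset": [
    [-0.05, 0.37, 0],
    [-0.107, 0.739, 0],
    [-0.107, 0.739, 0]
  ],
  "delta_rot": [
    [0, 0, 0],
    [0, 0, 0],
    [0, 0, 0]
  ]
}}

```text
time: 60.55
tool_pos: [481.6, -38.5, 114.2]
tcp_rot: [3.142, -0.001, 3.082]
contact_force: [0.5, -0.2, -0.6]
grip_width: 39.9
finger_force: 30.0
```

>>> {"api": "send_rows", "payload": {
  "offset": [
    [-0.05, 0.37, 0],
    [-0.108, 0.739, 0],
    [-0.108, 0.739, 0]
  ],
  "delta_rot": [
    [0, 0, 0],
    [0, 0, 0],
    [0, 0, 0]
  ]
}}

```text
time: 60.92
tool_pos: [500.4, 48.6, 114.4]
tcp_rot: [-3.141, -0.001, 3.082]
contact_force: [-0.6, 0.2, -0.6]
grip_width: 39.7
finger_force: 30.0
```

>>> {"api": "send_rows", "payload": {
  "offset": [
    [-0.05, 0.37, 0],
    [-0.108, 0.739, 0],
    [-0.108, 0.739, 0],
    [-0.108, 0.739, 0],
    [-0.108, 0.739, 0],
    [-0.108, 0.739, 0]
  ],
  "delta_rot": [
    [0, 0, 0],
    [0, 0, 0],
    [0, 0, 0],
    [0, 0, 0],
    [0, 0, 0],
    [0, 0, 0]
  ]
}}

```text
time: 61.68
tool_pos: [518.6, 134.6, 115.1]
tcp_rot: [-3.141, 0.0, 3.078]
contact_force: [-0.6, 0.5, -0.2]
grip_width: 39.2
finger_force: 30.0
```

>>> {"api": "send_rows", "payload": {
  "offset": [
    [0, 0, 0.2],
    [0, 0, 0.4],
    [0, 0, 0.55],
    [0, 0, 0.65],
    [0, 0, 0.65],
    [0, 0, 0.65]
  ],
  "delta_rot": [
    [0, 0, 0],
    [0, 0, 0],
    [0, 0, 0],
    [0, 0, 0],
    [0, 0, 0],
    [0, 0, 0]
  ]
}}

```text
time: 62.42
tool_pos: [519.2, 135.8, 37.7]
tcp_rot: [3.141, 0.001, 3.079]
contact_force: [-0.2, 0.5, -0.5]
grip_width: 39.4
finger_force: 30.0
```

>>> {"api": "send_rows", "payload": {
  "offset": [
    [0, 0, 0.06],
    [0, 0, 0.12],
    [0, 0, 0.17],
    [0, 0, 0.195],
    [0, 0, 0.202],
    [0, 0, 0.202],
    [0, 0, 0.202],
    [0, 0, 0.202]
  ],
  "delta_rot": [
    [0, 0, 0],
    [0, 0, 0],
    [0, 0, 0],
    [0, 0, 0],
    [0, 0, 0],
    [0, 0, 0],
    [0, 0, 0],
    [0, 0, 0]
  ]
}}

```text
time: 63.42
tool_pos: [518.5, 135.9, 12.9]
tcp_rot: [-3.142, 0.0, 3.079]
contact_force: [-1.0, -0.5, 2.3]
grip_width: 39.3
finger_force: 30.0
```

>>> {"api": "send_rows", "payload": {
  "offset": [
    [0, 0, 0],
    [0, 0, 0],
    [0, 0, 0],
    [0, 0, 0],
    [0, 0, 0]
  ],
  "delta_rot": [
    [0, 0, 0],
    [0, 0, 0],
    [0, 0, 0],
    [0, 0, 0],
    [0, 0, 0]
  ],
  "grip": 0.75
}}

```text
time: 64.05
tool_pos: [518.6, 135.9, 12.8]
tcp_rot: [-3.142, -0.0, 3.079]
contact_force: [-0.4, 0.2, 0.7]
grip_width: 68.9
finger_force: 0.0
```

>>> {"api": "send_rows", "payload": {
  "offset": [
    [0, 0, -0.2],
    [0, 0, -0.5],
    [0, 0, -0.9],
    [0, 0, -0.9],
    [0, 0, -0.9],
    [0, 0, -0.9],
    [0, 0, -0.9]
  ],
  "delta_rot": [
    [0, 0, 0],
    [0, 0, 0],
    [0, 0, 0],
    [0, 0, 0],
    [0, 0, 0],
    [0, 0, 0],
    [0, 0, 0]
  ]
}}

```text
time: 64.92
tool_pos: [518.0, 135.8, 119.7]
tcp_rot: [-3.141, -0.002, 3.079]
contact_force: [-0.1, 0.2, 0.0]
grip_width: 69.0
finger_force: 0.0
```

```bash
cat > btn.py <<'E'
from plan import *
import pickle
np.set_printoptions(precision=1,suppress=True)
o=get_obs(); print(o['time'],o['tool_pos']); c=optics.get_calibration('wrist'); w=optics.capture('wrist'); n=int(o['time']*10)
pickle.dump((c,w),open(f'b{n}.pkl','wb')); print(n)
for r in finder.pinpoint('start_left_top','wrist'): print(np.round(r['uv'],1),round(float(r['confidence']),2),atz('wrist',r['uv'],48,c))
for r in finder.pinpoint('start_right_top','wrist'): print('R',np.round(r['uv'],1),round(float(r['confidence']),2),atz('wrist',r['uv'],48,c))
g=cv2.cvtColor(w,cv2.COLOR_RGB2GRAY); ci=cv2.HoughCircles(cv2.medianBlur(g,3),cv2.HOUGH_GRADIENT,1,20,param1=80,param2=18,minRadius=8,maxRadius=30)
for q in ci[0]: print('circle',q,atz('wrist',q[:2],48,c))
E
python3 btn.py
```

```text
64.925 [518.  135.8 119.7]
649
[253.3  97.8] 0.78 [434.3 141.6  48. ]
R [101.4 101.9] 0.56 [429.2   7.1  48. ]
R [253. 250.] 0.53 [579.7 132.2  48. ]
circle [252.5 198.5  22.7] [526.1 135.1  48. ]
circle [111.5 102.5  22.3] [430.3  16.   48. ]
circle [252.5  99.5  15.9] [435.6 140.8  48. ]
circle [ 95.5 181.5  22.3] [500.1 -12.1  48. ]
circle [235.5 160.5  20.3] [488.6 121.6  48. ]
circle [125.5 175.5  29.4] [496.2  17.2  48. ]
circle [250.5 269.5  23.8] [601.1 128.3  48. ]
circle [252.5 247.5  18.1] [576.9 131.9  48. ]
```

>>> {"api": "send_rows", "payload": {
  "offset": [
    [0, 0.5, 0],
    [0, 0.5, 0],
    [0, 0.5, 0],
    [0, 0.5, 0],
    [0, 0.5, 0],
    [0, 0.5, 0]
  ],
  "delta_rot": [
    [0, 0, 0],
    [0, 0, 0],
    [0, 0, 0],
    [0, 0, 0],
    [0, 0, 0],
    [0, 0, 0]
  ],
  "grip": 0
}}

```text
time: 65.82
tool_pos: [522.4, 195.2, 120.9]
tcp_rot: [-3.142, 0.0, 3.079]
contact_force: [-0.3, -0.3, -0.1]
grip_width: 13.1
finger_force: 0.0
```

```bash
python3 btn.py
```

```text
65.825 [522.4 195.2 120.9]
658
[185.9  99.6] 0.93 [436.5 141.4  48. ]
R [ 34.8 101.8] 0.6 [429.7   7.1  48. ]
circle [186.5  98.5  23.9] [435.6 142.   48. ]
circle [43.5 97.5 22.2] [426.6  15.7  48. ]
circle [ 29.5 176.5  27.2] [496.  -14.6  48. ]
circle [182.5 196.5  22.4] [524.8 127.4  48. ]
circle [416.5 285.5  21. ] [636.  359.3  48. ]
circle [ 68.5 216.5  25. ] [537.7  13.5  48. ]
circle [ 64.5 173.5  18.1] [495.3  19.1  48. ]
circle [251.5 280.5  14.5] [619.1 187.8  48. ]
circle [ 59.5 113.5  10.5] [441.   26.8  48. ]
```

```bash
python3 - <<'E'
from plan import *
plan([(435.7,141.5,100,3.08),(435.7,141.5,18,3.08)],vmax=45,settle=4)
E
```

```text
1 n=7 [0.693, -0.494, 0.174] [0.0, 0.0, -0.0001] -> [436.0, 142.0, 100.0]
2 n=6 [0.0, 0.0, 0.683] [0.0, 0.0, 0.0] -> [436.0, 142.0, 18.0]
```

>>> {"api": "send_rows", "payload": {
  "offset": [
    [0.35, -0.247, 0.087],
    [0.693, -0.494, 0.174],
    [0.693, -0.494, 0.174],
    [0.693, -0.494, 0.174],
    [0.693, -0.494, 0.174],
    [0.693, -0.494, 0.174],
    [0.693, -0.494, 0.174]
  ],
  "delta_rot": [
    [0, 0, 0],
    [0, 0, 0],
    [0, 0, 0],
    [0, 0, 0],
    [0, 0, 0],
    [0, 0, 0],
    [0, 0, 0]
  ]
}}

```text
time: 66.85
tool_pos: [436.0, 142.0, 99.9]
tcp_rot: [-3.142, 0.0, 3.08]
contact_force: [0.9, -0.1, 0.2]
grip_width: 0.5
finger_force: 0.0
```

>>> {"api": "send_rows", "payload": {
  "offset": [
    [0, 0, 0.2],
    [0, 0, 0.4],
    [0, 0, 0.55],
    [0, 0, 0.65],
    [0, 0, 0.683],
    [0, 0, 0.683],
    [0, 0, 0.683]
  ],
  "delta_rot": [
    [0, 0, 0],
    [0, 0, 0],
    [0, 0, 0],
    [0, 0, 0],
    [0, 0, 0],
    [0, 0, 0],
    [0, 0, 0]
  ]
}}

```text
time: 67.72
tool_pos: [436.1, 141.9, 18.5]
tcp_rot: [3.141, 0.001, 3.079]
contact_force: [0.6, 0.4, -0.2]
grip_width: 0.6
finger_force: 0.0
```

>>> {"api": "send_rows", "payload": {
  "offset": [
    [0, 0, 0.02],
    [0, 0, 0.04],
    [0, 0, 0.05],
    [0, 0, 0.05],
    [0, 0, 0.05]
  ],
  "delta_rot": [
    [0, 0, 0],
    [0, 0, 0],
    [0, 0, 0],
    [0, 0, 0],
    [0, 0, 0]
  ]
}}

```text
time: 68.35
tool_pos: [435.5, 141.7, 12.0]
tcp_rot: [-3.141, -0.0, 3.079]
contact_force: [-0.0, -0.7, 2.2]
grip_width: 0.8
finger_force: 0.8
```

>>> {"api": "send_rows", "payload": {
  "offset": [
    [0, 0, 0.02],
    [0, 0, 0.035],
    [0, 0, 0.04],
    [0, 0, 0.04],
    [0, 0, 0.04]
  ],
  "delta_rot": [
    [0, 0, 0],
    [0, 0, 0],
    [0, 0, 0],
    [0, 0, 0],
    [0, 0, 0]
  ]
}}

```text
time: 68.97
tool_pos: [435.6, 141.8, 7.2]
tcp_rot: [-3.142, 0.0, 3.079]
contact_force: [-0.9, -0.3, 4.4]
grip_width: 0.5
finger_force: 2.1
```

>>> {"api": "send_rows", "payload": {
  "offset": [
    [0, 0, 0.005],
    [0, 0, 0.01],
    [0, 0, 0.012],
    [0, 0, 0.012]
  ],
  "delta_rot": [
    [0, 0, 0],
    [0, 0, 0],
    [0, 0, 0],
    [0, 0, 0]
  ]
}}

```text
time: 69.47
tool_pos: [435.7, 141.8, 6.2]
tcp_rot: [-3.142, 0.0, 3.08]
contact_force: [-3.3, -1.2, 11.0]
grip_width: 0.2
finger_force: 5.5
```

>>> {"api": "send_rows", "payload": {
  "offset": [
    [0, 0, 0.005],
    [0, 0, 0.008],
    [0, 0, 0.008],
    [0, 0, 0.008]
  ],
  "delta_rot": [
    [0, 0, 0],
    [0, 0, 0],
    [0, 0, 0],
    [0, 0, 0]
  ]
}}

```text
time: 69.97
tool_pos: [435.8, 141.8, 6.0]
tcp_rot: [3.142, 0.001, 3.08]
contact_force: [-5.2, -1.9, 20.2]
grip_width: 0.7
finger_force: 10.1
```

>>> {"api": "send_rows", "payload": {
  "offset": [
    [0, 0, -0.05],
    [0, 0, -0.15],
    [0, 0, -0.4],
    [0, 0, -0.8],
    [0, 0, -0.95],
    [0, 0, -0.95],
    [0, 0, -0.95]
  ],
  "delta_rot": [
    [0, 0, 0],
    [0, 0, 0],
    [0, 0, 0],
    [0, 0, 0],
    [0, 0, 0],
    [0, 0, 0],
    [0, 0, 0]
  ]
}}

```text
time: 70.85
tool_pos: [434.9, 141.7, 117.9]
tcp_rot: [-3.141, -0.002, 3.079]
contact_force: [0.4, -1.1, -0.5]
grip_width: 0.3
finger_force: 0.0
```

>>> {"api": "send_rows", "payload": {
  "offset": [
    [0.2, -0.9, -0.4],
    [0.2, -0.9, -0.4],
    [0.2, -0.9, -0.4],
    [0.2, -0.9, -0.4],
    [0.2, -0.9, -0.4]
  ],
  "delta_rot": [
    [0, 0, 0],
    [0, 0, 0],
    [0, 0, 0],
    [0, 0, 0],
    [0, 0, 0]
  ]
}}

```text
time: 71.47
tool_pos: [404.6, 36.4, 165.8]
tcp_rot: [3.141, -0.002, 3.081]
contact_force: [0.1, -0.7, -0.3]
grip_width: 0.1
finger_force: 0.0
```

>>> {"api": "send_rows", "payload": {
  "offset": [
    [0, -0.9, -0.4],
    [0, -0.9, -0.4],
    [0, -0.9, -0.4],
    [0, -0.9, -0.4],
    [0, -0.9, -0.4]
  ],
  "delta_rot": [
    [0, 0, 0],
    [0, 0, 0],
    [0, 0, 0],
    [0, 0, 0],
    [0, 0, 0]
  ]
}}

```text
time: 72.1
tool_pos: [397.9, -70.8, 213.9]
tcp_rot: [3.141, -0.002, 3.082]
contact_force: [-0.1, 0.2, -0.4]
grip_width: 0.3
finger_force: 0.0
```

```bash
python3 - <<'E'
from h import *
o=get_obs(); print(o['time'],o['tool_pos'])
s=optics.capture('scene')
print([(np.round(r['uv'],1).tolist(),round(float(r['confidence']),2)) for r in finder.pinpoint('pot1','scene')])
cv2.imwrite('pics/end.png',cv2.resize(s[80:330,30:440],None,fx=1.9,fy=1.9,interpolation=cv2.INTER_CUBIC)[:,:,::-1])
E
```

```text
72.1 [397.92235882 -70.75201132 213.90109179]
[([283.6, 226.8], 0.85), ([271.0, 189.9], 0.82), ([274.9, 204.7], 0.8)]
```

View pics/end.png

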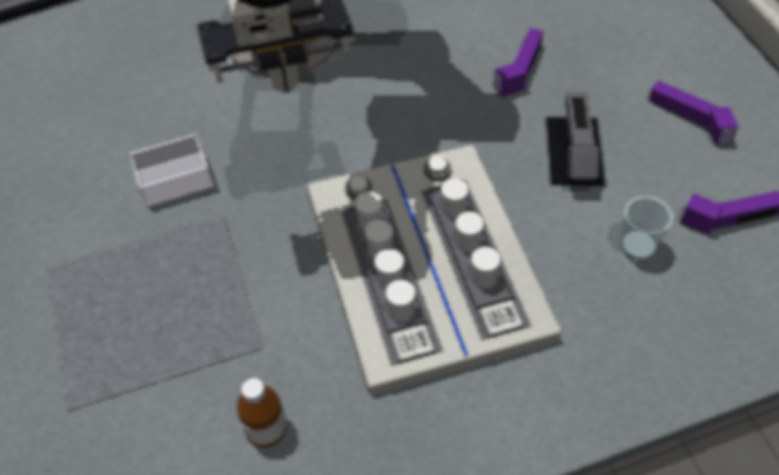

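The final picture shows three pots upright in the left tray at (455,190), (470,224), (485,260). The mat is empty, the scanner is on its stand at (578,135), the left button (437,165) is up, and the bystanders have not moved. I hand the job in.

```bash
python3 -c "
from plant import ticket
print(ticket.close_job())"
```

```text
the job is handed in; nothing more can be done
None
```

I handed the job in after about 72 s of robot time: I scanned the empty tray's label and held for over 3 s, put the scanner back on its stand to within about 1 mm, stood all three pots upright in the left tray, and pressed the left start button fully down and let it spring back; the final picture shows the reagent bottle, beaker and tip box unmoved, and no verdict came back.

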